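Clamp a sample cassette in the twin-screw desk press

TASK

On the desk press, push the white sample cassette by its upright tab along the bed until it stops against the orange back stop. Then wind the two blue knobs down (clockwise) alternately, a little at a time so that the bar never leans more than 2 degrees, until the sprung pad under the bar bears on the cassette with about 40 N (felt as the knobs turning stiffer). Leave the bar level to within 2 mm from screw to screw, the cassette home against its stop, and the other things on the desk where they were.

Things in the scene. Friction and masses are not known exactly. Their poses are not given: they have to be found in the camera images.
- press: desk press, fixed. Origin: on the desk under the bar's centre; x from the open front (robot side) to the back stop, y left along the bar, z up. Base 250 (y) x 110 mm (x); bed tongue 94 mm wide from x = -136 mm to the stop, top 16 mm above the desk; two guide rails on it, 9 mm high, 75 mm apart. Fixed studs stand at x = 0, y = +90 and -90 mm; a blue knob runs on each like a nut and moves the bar
- stop_face (a point): middle of the face of the orange-topped back stop, at press x = +70 mm; it stands 20 mm above the bed. The cassette is home when its end touches it, its centre then being at press x = 0
- cassette_center (a point): centre of the white cassette with a blue tile on top, which lies between the guide rails on the bed: block 140 x 70 x 24 mm (along the press's x, y, z), loose, about 0.25 kg; 12 mm above its underside. It starts 30 to 55 mm short of the stop; x, y, z as the press
- cassette_tab (a point): upright tab of the white cassette, at its robot-side end, 62 mm from its centre: 10 mm along x, 16 mm along y (push it from behind, or pinch across y), rising 30 mm above the cassette's top to 70 mm above the desk. This point is 18 mm above the cassette's top and 58 mm above the desk
- cassette: the same white cassette as a body; origin at the centre of its underside
- left_knob (a joint): turn of the knob at press y = +90 mm, rad, 0 to 4; grows clockwise seen from above. Each rad lowers the knob itself and that end of the bar by 5 mm, so a gripper must follow it down. Its own drag is about 0.22 N m, steady; it stays where it is left, also under load. The load on that end adds about 0.005 N m per newton
- right_knob (a joint): the same for the knob at press y = -90 mm
- left_grip (a point): grip point of the left knob, on its axis, 11 mm below its top; 122.5 mm above the desk at joint value 0. The knob is a blue upright plate 46 mm long, 12 mm thick, 34 mm tall on a black disc 48 mm across and 8 mm thick, whose top is 23 mm below this point. Its x axis lies along the plate; at joint value 0 that is the press's x
- right_grip (a point): the same for the right knob
- bar: green pressure bar between the knobs, 226 x 36 x 16 mm, long along y; this origin is on its mid-height at the left stud, 77.5 mm above the desk with both knobs at 0. The orange sprung pad hangs under its middle, 60 (y) x 46 mm, underside 27 to 33 mm below the bar's mid-height: set differently each time, not measured: where it meets the cassette (top 40 mm above the desk) must be felt at the knobs
- bar_mid (a point): middle of the bar's top, 85.5 mm above the desk with both knobs at 0; its z axis is vertical when the bar is level. The pad below is sprung, 20 N per mm of squeeze, up to 9 mm: 40 N is about 2 mm of bar travel, or 0.4 rad of both knobs, after the pad touches. Keep well below 80 N
- bar_left (a point): point on the bar's top, 45 mm left (+y) of its middle
- bar_right (a point): point on the bar's top, 45 mm right (-y) of its middle
- spare_center (a point): bystander: green spare cassette of the same size, lying on the desk beside the press; its centre
- mouse: bystander: black computer mouse, 105 x 58 x 22 mm
- drops: bystander: small green bottle with a white label and a red cap, 34 mm across, 85 mm tall, beside the press
- stapler: bystander: blue and black stapler, 130 x 34 x 55 mm
- clipbox: bystander: open grey clip tray, 90 x 90 x 30 mm
- pencup: bystander: blue pen cup, 80 x 80 x 100 mm, with pens to about 175 mm
Not all that is in view belongs to the job. What is shaped like the cassette but red is not meant.

How it is judged:
By the outcome, as a careful person would: the job done as asked, in the order asked, and still so for the second after the job is handed in, with the robot touching nothing.
It also fails if it takes over 72 s, if anything falls off the work surface, if the arm or the gripper's body presses on something with over 40 N, if the wrist force passes 120 N, or if a joint passes its speed limit or range.

ROBOT

A 7-joint arm with a two-finger parallel gripper is mounted at the origin on the work surface. World frame = base frame: x ahead of the robot, y to its left, z up, the work surface at z = 0. Lengths are in m, angles in rad, forces in N, time in s.
With the tool pointing down it reaches from about 0.425 to 0.875 m from the base axis. Payload 4.7 kg.
Tool frame: the origin (TCP) lies on the mounting face of the last link; the fingertips stand 182 mm ahead of it and the grasp point (between the pads) lies 164 mm ahead of it; x points along the fingers, y is the direction in which the jaws open and shut, and the axes are right-handed (so a half turn about x gives the same grasp; the last joint's range is limited). The gripper opens to 87 mm and grips with 3 to 60 N. Pads are 19 mm wide; open, the fingers measure 117 mm over their backs; the gripper's body (75 mm by 190 mm) begins 51 mm behind the grasp point.
Start: joints at [1.182, 0.321, -0.07, 1.45, 0.023, 1.371, -0.057], TCP at [0.255, -0.598, 0.405] pointing down, gripper open.
Joint ranges: [-2.86, 2.86], [-0.3, 2.09], [-1.38, 1.24], [0.06, 2.45], [-1.56, 4.7], [0.09, 2.05], [-2.69, 2.69]. Speed limits (rad/s): [2.57, 2.57, 3.14, 3.14, 3.14, 3.14, 3.14].

INTERFACE

Orientations are given as a rotation vector (axis times angle).
In Python, from bench import monitor, get_image, ctrl gives the robot as it stands.
- The arm moves only by the shell command python3 -m creep 'ROWS' [FORCE]. ROWS is JSON, a list of rows, each a list of 7 numbers: the shift along the tool's x, y, z in mm, then the turn, a rotation vector about the tool's x, y, z in rad, then the finger opening in mm, from 0 to 87. A call has 1 to 5 rows; each row shifts and turns the commanded pose from where the row before left it, along the tool's axes as they then stand; what a row does not reach is not made up. A row lasts 1/10 s, in which the tool goes at most 50 mm and 8.59 degrees, less where a joint would pass 70% of its speed; a pose out of reach is approached as far as the arm can. A call is refused whole if a number of a shift passes 50 or a number of a turn 0.15, either way. A call with a gripper value outside its range is refused whole. The fingers move at their own pace and stop on an object; FORCE is the grip in N (left out, the last holds). Time passes only in rows, so rows that do not move let the fingers close. It gives the time, the measured TCP pose, the force and the opening at its end, in the units of the state.
- monitor.get_state(): the state, without advancing time (a new reading comes with each control period).
- get_image(name): name is "side" or "top"; returns a dict with "img" (480x640x3 uint8, red, green, blue), "mtx" (3x3 intrinsics, pixels), "view" (4x4, takes a point from world to camera coordinates). Camera axes: x right, y up, looking along -z (the intrinsics and any distortion apply to the point x, -y, -z); pixel columns grow to the right and rows downward; lengths in m; the calibration is good to about 2 mm. A picture is of the moment at which its call begins. There is no depth.
- ctrl.close_job(): hands the job in, once; it reports no verdict.
The state is a dict: "time": time; "joint_positions": joint angles; "qd": joint speeds; "joint_torque": joint torques, N m; "position": TCP position; "tool_rot": TCP orientation; "ft_force": force on the tool from outside, world axes, zero at the start; "torque": the same for the moment, N m; "grip_width": opening from 0.0 (shut) to 1.0 (fully open).
Only numpy, scipy, OpenCV 4.12 (cv2) and the standard library are available. Lean on these libraries where they do the work, as an engineer would, in place of code of your own. Each camera call takes 0.05 s, during which the arm holds its last target.

## Working session

There is one attempt and no reset: what is moved stays moved. The work goes in short steps, Python scripts to look and compute and a shell command to move; the robot and the scene stay as the last step left them, time stands still between calls to the robot, and variables do not carry over. Pictures are saved under pics/ and viewed, and the job is handed in when it is done.

```bash
ls; mkdir -p pics; python3 - <<'E'
from bench import monitor,get_image
import cv2
s=monitor.get_state();print(s)
for n in("side","top"):
    d=get_image(n);cv2.imwrite(f"pics/{n}0.png",d["img"][:,:,::-1]);print(n,d["mtx"],d["view"],d.keys())
E
```

```text
pics
{'time': 0.0, 'joint_positions': array([ 1.18207306,  0.32184332, -0.07009353,  1.45167573,  0.02261992,
        1.37077836, -0.05687247]), 'qd': array([-0.00075323, -0.00019933, -0.00248663, -0.00047087,  0.00052822,
       -0.00283362, -0.00145378]), 'joint_torque': array([-2.96711187e-05, -4.91296363e+01, -4.03870884e-01, -3.12527168e+01,
       -6.38241973e-02,  4.37527313e-02,  1.89922807e-04]), 'position': array([ 0.25470459, -0.59780077,  0.40364768]), 'tool_rot': array([ 2.00016828,  0.41046253, -2.00117809]), 'ft_force': array([-0.79311691,  0.49613474,  0.40171112]), 'torque': array([-0.02291138,  0.00067624, -0.01512937]), 'grip_width': 0.9978088693292546}
side [[619.11080765   0.         317.47781124]
 [  0.         619.11080765 240.32856419]
 [  0.           0.           1.        ]] [[ 0.89610316 -0.44369772 -0.01146563 -0.46184509]
 [ 0.27323582  0.53110844  0.80203866 -0.2235751 ]
 [-0.34977323 -0.7218422   0.59716206 -1.61415126]
 [ 0.          0.          0.          1.        ]] dict_keys(['img', 'mtx', 'view'])
top [[474.93984658   0.         312.16453015]
 [  0.         474.93984658 244.16317646]
 [  0.           0.           1.        ]] [[-0.00687357 -0.99986643  0.01482805 -0.01208908]
 [ 0.99610224 -0.00554218  0.08803183 -0.50352399]
 [-0.08793789  0.01537535  0.99600729 -1.31229228]
 [ 0.          0.          0.          1.        ]] dict_keys(['img', 'mtx', 'view'])
```

View pics/side0.png

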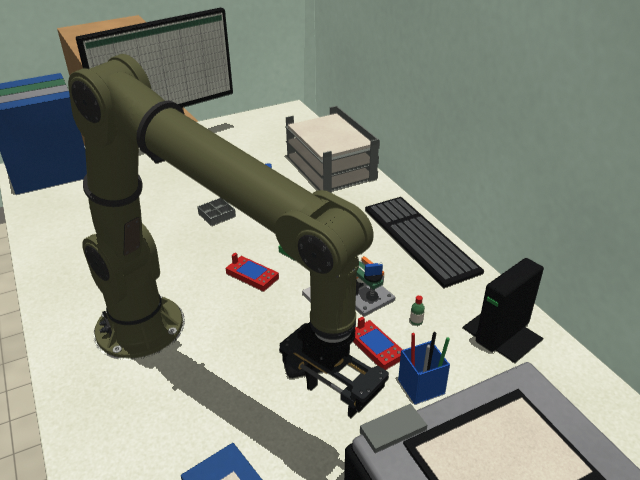

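View pics/top0.png

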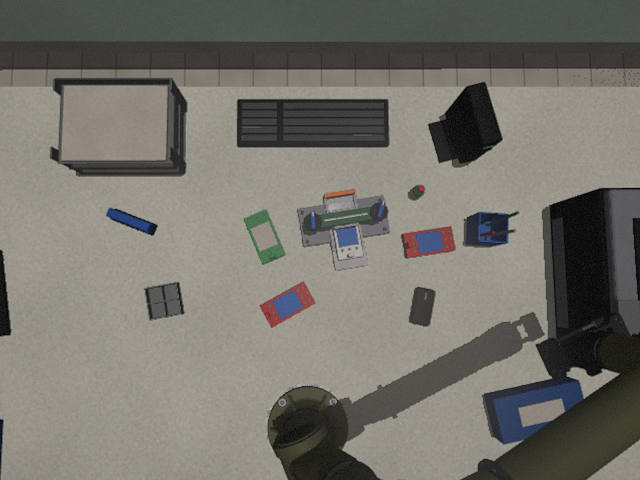

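The side view is largely blocked by the arm. The top view shows the press at about (345,218), with the white cassette with a blue tile at (348,245). There are red look-alikes at (288,304) and (428,242), and the green spare at (264,237). I choose the white one on the bed and check it in a crop.

```bash
python3 - <<'E'
import cv2
i=cv2.imread("pics/top0.png")[180:280,280:410]
cv2.imwrite("pics/topc.png",cv2.resize(i,None,fx=6,fy=6,interpolation=cv2.INTER_CUBIC))
E
```

```text
(no output)
```

View pics/topc.png

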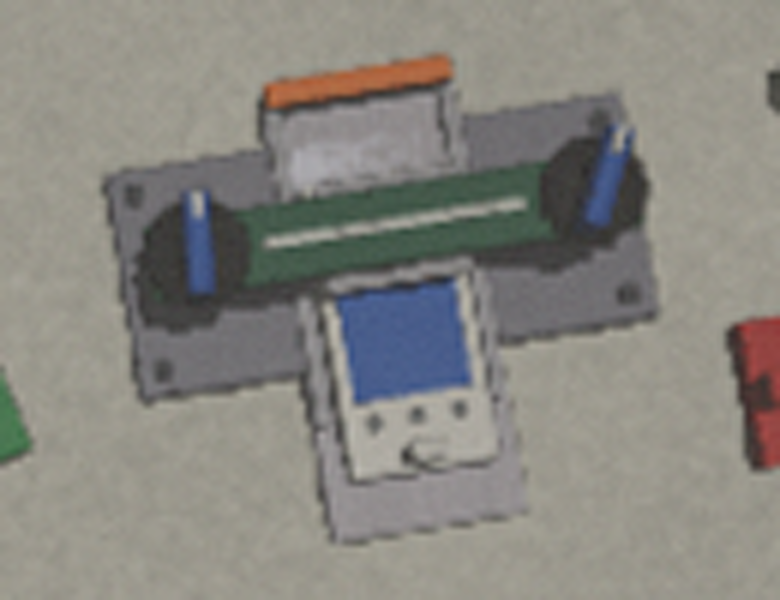

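```bash
cat > h.py <<'E'
import numpy as np, cv2
from bench import monitor,get_image
from scipy.spatial.transform import Rotation as R
from scipy.optimize import least_squares
CAL={"top":(np.array([[474.93984658,0,312.16453015],[0,474.93984658,244.16317646],[0,0,1]]),np.array([[-0.00687357,-0.99986643,0.01482805,-0.01208908],[0.99610224,-0.00554218,0.08803183,-0.50352399],[-0.08793789,0.01537535,0.99600729,-1.31229228],[0,0,0,1]])),
"side":(np.array([[619.11080765,0,317.47781124],[0,619.11080765,240.32856419],[0,0,1]]),np.array([[0.89610316,-0.44369772,-0.01146563,-0.46184509],[0.27323582,0.53110844,0.80203866,-0.2235751],[-0.34977323,-0.7218422,0.59716206,-1.61415126],[0,0,0,1]]))}
def proj(P,n):
    K,V=CAL[n];P=np.atleast_2d(P);c=P@V[:3,:3].T+V[:3,3]
    c=c*[1,-1,-1];q=c@K.T;return q[:,:2]/q[:,2:]
def atz(uv,z,n):
    K,V=CAL[n];d=np.linalg.inv(K)@[uv[0],uv[1],1];d=V[:3,:3].T@(d*[1,-1,-1]);o=-V[:3,:3].T@V[:3,3]
    return o+d*(z-o[2])/d[2]
def p2w(p,P):
    c,s=np.cos(p[2]),np.sin(p[2]);P=np.atleast_2d(P)
    return np.c_[p[0]+c*P[:,0]-s*P[:,1],p[1]+s*P[:,0]+c*P[:,1],P[:,2]]
E
python3 - <<'E'
from h import *
f=lambda a:(np.array(a)+.5)/6-.5+[280,180]
px=f([(333,543),(526,515),(107,178),(618,92),(658,318),(145,403)])
def M(z):return np.array([[-.136,.047,.016],[-.136,-.047,.016],[.055,.125,z],[.055,-.125,z],[-.055,-.125,z],[-.055,.125,z]])
r=least_squares(lambda q:(proj(p2w(q,M(q[3])),"top")-px).ravel(),[.55,-.07,.1,.01])
print(r.x,r.fun.reshape(-1,2))
for n,a in dict(left=[(200,290),(197,195)],right=[(595,220),(622,130)]).items():
    w=[atz(f(x),.1335,"top") for x in a];d=w[1]-w[0];print(n,np.mean(w,0),np.arctan2(d[1],d[0]),np.linalg.norm(d))
print(p2w(r.x,[[0,.09,.1225],[0,-.09,.1225]]), atz(f((425,455)),.07,"top"))
for n in CAL:
    V=CAL[n][1];print(-V[:3,:3].T@V[:3,3])
E
```

```text
[ 0.57153563 -0.10473101  0.15546322  0.00398354] [[ 0.03484543  0.20400724]
 [ 0.74371348 -0.5107846 ]
 [-0.41990885 -0.26629128]
 [ 0.10952847  0.39473765]
 [ 0.13710706  0.18775579]
 [-0.61249902 -0.01307027]]
left [ 0.55638697 -0.01523382  0.1335    ] 0.02434321061058182 0.04131757891091762
right [ 0.58500294 -0.19297675  0.1335    ] -0.30757126485322506 0.04125735464927905
[[ 0.55760024 -0.01581642  0.1225    ]
 [ 0.58547103 -0.1936456   0.1225    ]] [ 0.46807278 -0.11782326  0.07      ]
[0.38607807 0.00529887 1.35155807]
[-0.08963733 -1.25133949  1.13793042]
```

```bash
cat >> h.py <<'E'
PR=[0.5715,-0.1047,0.1555]
def go(pxyz,axis_yaw=None,press=True):
    """pxyz: wanted grasp point (press frame or world); prints shift (tool mm) & turn about tool x; axis_yaw: wanted world yaw of tool z axis-line (pad-width dir)"""
    s=monitor.get_state();Rt=R.from_rotvec(s["tool_rot"]).as_matrix();g=s["position"]+.164*Rt[:,0]
    w=p2w(PR,pxyz)[0] if press else np.array(pxyz)
    print("t %.2f g"%s["time"],g.round(4),"press",inv(g).round(4),"q",s["joint_positions"].round(3),"F",s["ft_force"].round(1),"T",s["torque"].round(3),"w",s["grip_width"].round(3))
    print("toolx",Rt[:,0].round(4),"y",Rt[:,1].round(3),"z",Rt[:,2].round(3))
    print("shift mm",(1000*Rt.T@(w-g)).round(1))
    if axis_yaw is not None:
        d=np.array([np.cos(axis_yaw),np.sin(axis_yaw),0]);a=Rt.T@d
        for sg in(1,-1): print("turn x",np.arctan2(-sg*a[1],sg*a[2]).round(3), end=" ")
        t=np.cross(Rt[:,0],[0,0,-1]);print("level fix tool rotvec",(Rt.T@t).round(4))
def inv(g):
    c,s=np.cos(PR[2]),np.sin(PR[2]);d=g[:2]-PR[:2];return np.array([c*d[0]+s*d[1],-s*d[0]+c*d[1],g[2]])
E
python3 - <<'E'
from h import *
f=lambda a:(np.array(a)+.5)/6-.5+[280,180]
# cassette near end corners top z=.04 & tab
for a,z in[((352,480),.04),((497,462),.04),((425,455),.07),((432,470),.06)]:print(inv(atz(f(a),z,"top")))
go([-.13,0,.2],PR[2])
E
```

```text
[-0.10872885  0.03512671  0.04      ]
[-0.111304   -0.03240261  0.04      ]
[-0.10421174  0.00305328  0.07      ]
[-1.10971797e-01  1.30026765e-05  6.00000000e-02]Traceback (most recent call last):
  File "<stdin>", line 5, in <module>
  File "h.py", line 21, in go
    print("t %.2f g"%s["time"],g.round(4),"press",inv(g).round(4),"q",s["joint_positions"].round(3),"F",s["ft_force"].round(1),"T",s["torque"].round(3),"w",s["grip_width"].round(3))
                                                                                                                                                            ^^^^^^^^^^^^^^^^^^^^^
AttributeError: 'float' object has no attribute 'round'
```

```bash
sed -i 's/s\["grip_width"\].round(3)/round(float(s["grip_width"]),3)/' h.py
python3 - <<'E'
from h import *
go([-.13,0,.2],PR[2])
E
```

```text
t 0.10 g [ 0.2545 -0.5976  0.2398] press [-0.3895 -0.4378  0.2398] q [ 1.182  0.322 -0.07   1.452  0.023  1.371 -0.057] F [ 0.9 -0.5  0.6] T [0.02  0.01  0.009] w 0.997
toolx [-8.0e-04  1.6e-03 -1.0e+00] y [ 0.392 -0.92  -0.002] z [-0.92  -0.392  0.   ]
shift mm [  40.3 -360.9 -358.8]
turn x -2.894 turn x 0.247 level fix tool rotvec [-0.      0.0001  0.0017]
```

```bash
python3 -m creep '[[0,-33,-33,0,0,0,0],[0,-36,-36,0,0,0,0],[0,-36,-36,0,0,0,0],[0,-36,-36,0,0,0,0],[0,-36,-36,0,0,0,0]]' 20; python3 -m creep '[[0,-36,-36,0,0,0,0],[0,-36,-36,0,0,0,0],[0,-36,-36,0,0,0,0],[0,-36,-36,0,0,0,0],[0,-36,-36,0,0,0,0]]';  python3 -m creep '[[0,0,0,-0.14,0,0,0],[0,0,0,-0.14,0,0,0],[0,0,0,-0.14,0,0,0]]'
python3 - <<'E'
from h import *
go([-.13,0,.2],PR[2])
E
```

```text
time: 0.6
position: [0.3472, -0.367, 0.4044]
tool_rot: [2.0, 0.409, -2.001]
ft_force: [2.1, 0.6, 0.6]
grip_width: 0.634
time: 1.1
position: [0.4403, -0.1352, 0.4046]
tool_rot: [2.0, 0.408, -2.0]
ft_force: [1.4, -0.8, -0.5]
grip_width: 0.174
time: 1.4
position: [0.4401, -0.1366, 0.4044]
tool_rot: [1.73, 0.763, -1.731]
ft_force: [0.2, 0.4, -0.7]
grip_width: 0.014
t 1.40 g [ 0.44   -0.1367  0.2404] press [-0.1348 -0.0112  0.2404] q [ 0.736 -0.071 -0.466  1.882 -0.033  1.324 -0.462] F [ 0.2  0.4 -0.7] T [-0.063  0.021  0.007] w 0.014
toolx [-7.e-04 -1.e-04 -1.e+00] y [ 0.738 -0.675 -0.   ] z [-0.675 -0.738  0.001]
shift mm [ 40.4  -5.7 -10.8]
turn x -2.467 turn x 0.674 level fix tool rotvec [-0.      0.0006  0.0004]
```

```bash
python3 -m creep '[[0,0,0,0.135,0,0,0],[0,0,0,0.135,0,0,0],[0,0,0,0.135,0,0,0],[0,0,0,0.135,0,0,0],[0,0,0,0.134,0,0,0]]'; python3 -m creep '[[0,0,0,0,0,0,0]]'
python3 - <<'E'
from h import *
go([-.13,0,.064],PR[2])
E
```

```text
time: 1.9
position: [0.44, -0.1372, 0.4044]
tool_rot: [2.146, 0.154, -2.148]
ft_force: [-0.3, 0.1, -0.1]
grip_width: 0.006
time: 2.0
position: [0.44, -0.1372, 0.4044]
tool_rot: [2.144, 0.16, -2.145]
ft_force: [-0.2, -0.3, -0.1]
grip_width: 0.002
t 2.00 g [ 0.4399 -0.1372  0.2404] press [-0.135  -0.0117  0.2404] q [ 0.763 -0.071 -0.491  1.881 -0.034  1.324 -1.141] F [-0.2 -0.3 -0.1] T [ 0.022  0.018 -0.017] w 0.002
toolx [-6.e-04  1.e-04 -1.e+00] y [ 0.148 -0.989 -0.   ] z [-0.989 -0.148  0.001]
shift mm [176.4 -11.7  -5.1]
turn x 3.135 turn x -0.007 level fix tool rotvec [0.     0.0006 0.0002]
```

```bash
python3 -m creep '[[40,-6,0,0,0,0,0],[40,-6,0,0,0,0,0],[30,0,0,0,0,0,0],[20,0,0,0,0,0,0],[10,0,0,0,0,0,0]]'; python3 -m creep '[[0,0,0,0,0,0,0]]'
cat > look.py <<'E'
import sys
from h import *
tag=sys.argv[1];n=sys.argv[2];c=[int(x) for x in sys.argv[3:7]]
d=get_image(n)["img"][:,:,::-1];cv2.imwrite(f"pics/raw_{tag}.png",d)
i=d[c[1]:c[3],c[0]:c[2]];k=min(800/i.shape[1],600/i.shape[0]);print("scale",k)
cv2.imwrite(f"pics/{tag}.png",cv2.resize(i,None,fx=k,fy=k,interpolation=cv2.INTER_CUBIC))
E
python3 look.py a side 280 190 460 325
python3 - <<'E'
from h import *
go([-.13,0,.064],PR[2])
E
```

```text
time: 2.5
position: [0.4374, -0.1251, 0.2626]
tool_rot: [2.14, 0.165, -2.147]
ft_force: [0.8, 1.0, 1.3]
grip_width: 0.004
time: 2.6
position: [0.4379, -0.1253, 0.2636]
tool_rot: [2.141, 0.163, -2.146]
ft_force: [-0.5, 0.2, 0.1]
grip_width: 0.006
scale 4.444444444444445
t 2.65 g [ 0.4384 -0.1253  0.1008] press [-0.1347  0.0002  0.1008] q [ 0.735  0.058 -0.524  2.063  0.034  1.029 -1.226] F [-0.6 -0.9  0. ] T [0.034 0.02  0.083] w 0.008
toolx [-4.e-04  3.e-04 -1.e+00] y [ 0.15  -0.989 -0.   ] z [-0.989 -0.15   0.   ]
shift mm [36.8  0.2 -4.7]
turn x 3.136 turn x -0.005 level fix tool rotvec [0.     0.0004 0.0003]
```

View pics/a.png

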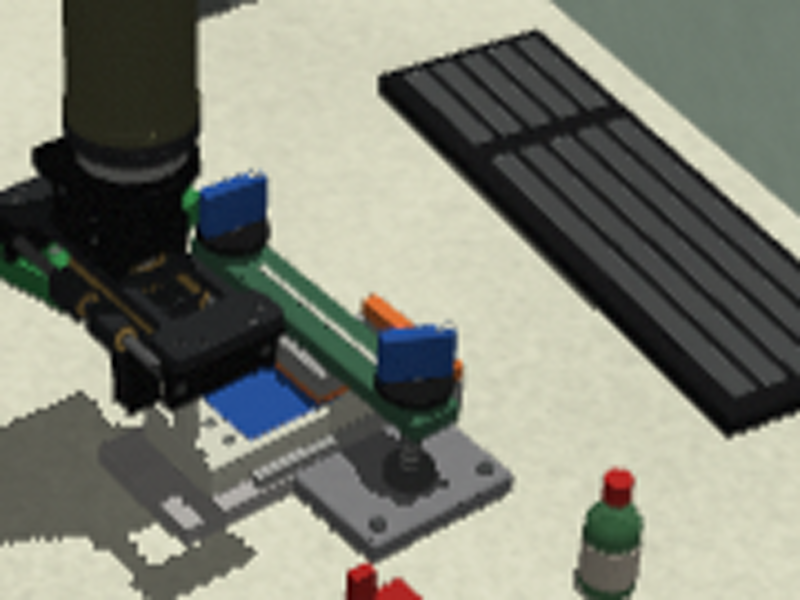

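Side view: the fingers are closed above the bed, behind the cassette. The blue knobs are at about (232,205) and (417,355) in the crop, with the bottle clear to the right. I'll lower behind the tab.

```bash
python3 -m creep '[[15,0,0,0,0,0,0],[12,0,0,0,0,0,0],[9,0,0,0,0,0,0],[0,0,-8,0,0,0,0],[0,0,-6,0,0,0,0]]'; python3 -m creep '[[0,0,-4,0,0,0,0],[0,0,-4,0,0,0,0],[0,0,-4,0,0,0,0]]'
python3 - <<'E'
from h import *
go([-.0765,0,.064],PR[2])
E
```

```text
time: 3.15
position: [0.4532, -0.1233, 0.2291]
tool_rot: [2.145, 0.16, -2.143]
ft_force: [-0.2, -0.5, 0.4]
grip_width: 0.006
time: 3.45
position: [0.4644, -0.1215, 0.229]
tool_rot: [2.144, 0.16, -2.144]
ft_force: [-0.9, -0.0, 1.3]
grip_width: 0.005
t 3.45 g [ 0.4644 -0.1216  0.065 ] press [-1.084e-01 -1.000e-04  6.500e-02] q [ 0.698  0.166 -0.529  2.041  0.102  0.96  -1.305] F [-0.9 -0.   1.3] T [-0.043  0.347  0.021] w 0.005
toolx [-3.e-04 -3.e-04 -1.e+00] y [ 0.148 -0.989  0.   ] z [-0.989 -0.148  0.   ]
shift mm [  1.   -0.3 -31.9]
turn x 3.135 turn x -0.007 level fix tool rotvec [ 0.      0.0003 -0.0002]
```

```bash
python3 -m creep '[[0,0,-5,0,0,0,0],[0,0,-5,0,0,0,0],[0,0,-5,0,0,0,0],[0,0,-5,0,0,0,0],[0,0,-3,0,0,0,0]]'
python3 - <<'E'
from h import *
go([-.0765,0,.064],PR[2])
E
python3 -m creep '[[0,0,-2,0,0,0,0],[0,0,-1.5,0,0,0,0],[0,0,-1.5,0,0,0,0]]'
python3 - <<'E'
from h import *
go([-.0765,0,.064],PR[2])
E
```

```text
time: 3.95
position: [0.4874, -0.1179, 0.2287]
tool_rot: [2.144, 0.16, -2.144]
ft_force: [-1.7, -0.2, 0.6]
grip_width: 0.007
t 3.95 g [ 0.4875 -0.1179  0.0647] press [-0.0851 -0.0001  0.0647] q [ 0.673  0.212 -0.53   1.993  0.129  0.969 -1.342] F [-1.7 -0.2  0.6] T [-0.034  0.352  0.001] w 0.007
toolx [ 3.e-04  1.e-04 -1.e+00] y [ 0.149 -0.989 -0.   ] z [-0.989 -0.149 -0.   ]
shift mm [ 0.7 -0.1 -8.6]
turn x 3.135 turn x -0.006 level fix tool rotvec [-0.     -0.0003  0.0001]
time: 4.25
position: [0.4918, -0.1174, 0.2287]
tool_rot: [2.144, 0.16, -2.144]
ft_force: [-1.3, 0.6, 0.1]
grip_width: 0.003
t 4.25 g [ 0.4918 -0.1174  0.0647] press [-0.0807 -0.0002  0.0647] q [ 0.668  0.221 -0.53   1.983  0.135  0.971 -1.349] F [-1.3  0.6  0.1] T [-0.065  0.293 -0.01 ] w 0.003
toolx [-2.e-04 -1.e-04 -1.e+00] y [ 0.148 -0.989  0.   ] z [-0.989 -0.148  0.   ]
shift mm [ 0.7 -0.2 -4.2]
turn x 3.135 turn x -0.007 level fix tool rotvec [-0.      0.0002 -0.0001]
```

```bash
for i in 1; do python3 -m creep '[[0,0,-1.5,0,0,0,0],[0,0,-1,0,0,0,0],[0,0,-1,0,0,0,0]]'; done
python3 - <<'E'
from h import *
go([-.0765,0,.064],PR[2])
E
python3 -m creep '[[0,0,-0.7,0,0,0,0],[0,0,-0.7,0,0,0,0]]'
python3 - <<'E'
from h import *
go([-.0765,0,.064],PR[2])
E
```

```text
time: 4.55
position: [0.4948, -0.1169, 0.2286]
tool_rot: [2.142, 0.16, -2.146]
ft_force: [-5.2, -0.9, 2.5]
grip_width: 0.003
t 4.55 g [ 0.4945 -0.117   0.0646] press [-0.078  -0.0002  0.0646] q [ 0.664  0.228 -0.529  1.976  0.139  0.975 -1.355] F [-5.2 -0.9  2.5] T [-0.117  1.075  0.011] w 0.003
toolx [-2.e-03 -2.e-04 -1.e+00] y [ 0.148 -0.989 -0.   ] z [-0.989 -0.148  0.002]
shift mm [ 0.6 -0.2 -1.5]
turn x 3.135 turn x -0.007 level fix tool rotvec [-0.      0.002   0.0001]
time: 4.75
position: [0.4953, -0.117, 0.2284]
tool_rot: [2.139, 0.159, -2.149]
ft_force: [-8.9, -1.1, 6.5]
grip_width: 0.011
t 4.75 g [ 0.4945 -0.117   0.0644] press [-0.0779 -0.0003  0.0644] q [ 0.663  0.23  -0.529  1.973  0.141  0.978 -1.357] F [-8.9 -1.1  6.5] T [-0.195  1.717  0.024] w 0.011
toolx [-4.8e-03 -4.0e-04 -1.0e+00] y [ 0.148 -0.989 -0.   ] z [-0.989 -0.148  0.005]
shift mm [ 0.4 -0.3 -1.4]
turn x 3.134 turn x -0.007 level fix tool rotvec [0.     0.0049 0.0003]
```

Contact: it stopped at press x −78 mm, the force rose to 9 N, and that matches the expected home position. I'll back off, rise and look.

```bash
python3 -m creep '[[0,0,5,0,0,0,0],[0,0,10,0,0,0,0],[0,0,15,0,0,0,0],[-30,0,20,0,0,0,20],[-40,0,0,0,0,0,50]]'; python3 -m creep '[[-45,0,0,-0.14,0,0,60],[-25,0,0,-0.14,0,0,60],[0,0,0,-0.14,0,0,60],[0,0,0,-0.14,0,0,60],[0,0,0,-0.14,0,0,60]]'
python3 look.py b top 280 180 410 280; python3 look.py bs side 280 190 460 325
python3 - <<'E'
from h import *
go([0,0.09,.16],0.024)
E
```

```text
time: 5.25
position: [0.4439, -0.1243, 0.2972]
tool_rot: [2.139, 0.161, -2.152]
ft_force: [0.1, -0.7, 1.3]
grip_width: 0.111
time: 5.75
position: [0.447, -0.1239, 0.3692]
tool_rot: [1.715, 0.779, -1.712]
ft_force: [-0.7, -0.3, 0.3]
grip_width: 0.559
scale 6.0
scale 4.444444444444445
t 5.85 g [ 0.4471 -0.124   0.2049] press [-1.259e-01  2.000e-04  2.049e-01] q [ 0.746 -0.039 -0.516  1.926 -0.02   1.249 -0.485] F [-1.3 -0.8  0.6] T [-0.015 -0.04  -0.015] w 0.633
toolx [ 1.1e-03 -6.0e-04 -1.0e+00] y [ 0.751 -0.661  0.001] z [-0.661 -0.751 -0.   ]
shift mm [  44.9   11.4 -154.2]
turn x -2.316 turn x 0.825 level fix tool rotvec [-0.     -0.0003 -0.0012]
```

View pics/b.png

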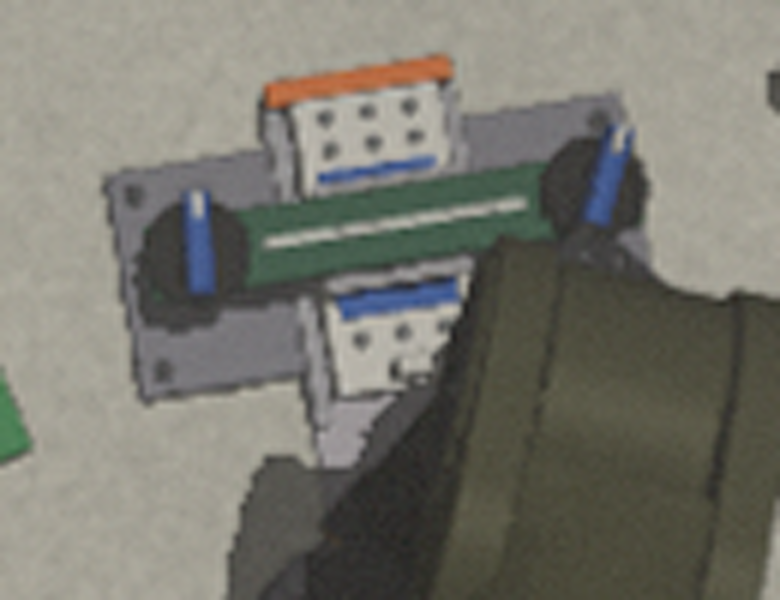

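View pics/bs.png

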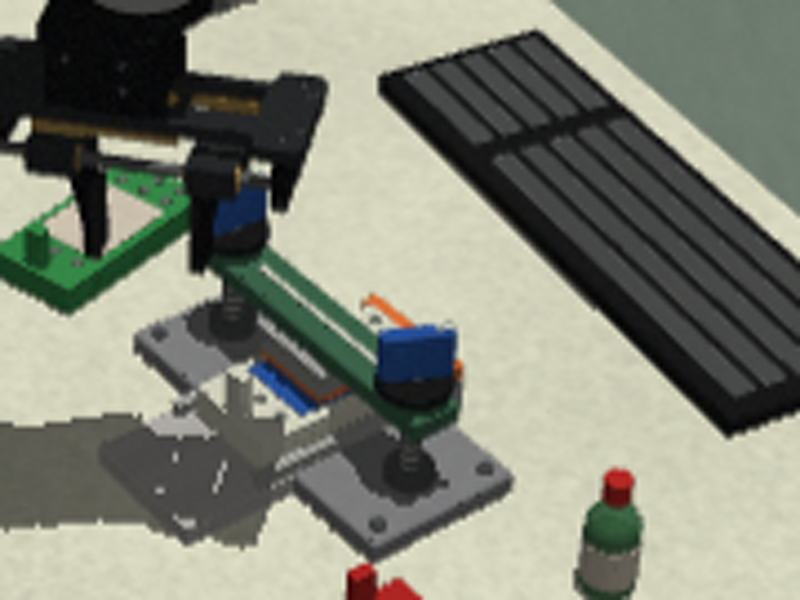

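Cassette is against the orange stop (crop top edge ~ (360,100)). I'll now fit the knob angles from the top view.

```bash
cat >> h.py <<'E'
def knobs(img,sides=(1,-1)):
    hsv=cv2.cvtColor(img,cv2.COLOR_BGR2HSV);out=[]
    for sd in sides:
        c=proj(p2w(PR,[[0,.09*sd,.117]]),"top")[0].astype(int);x0,y0=c-14
        m=cv2.inRange(hsv[y0:y0+28,x0:x0+28],(100,110,50),(130,255,255))
        m=cv2.resize(m,None,fx=8,fy=8,interpolation=cv2.INTER_LINEAR)>127
        best=(-1,)
        for q in np.arange(-.1,3,.04):
          pts=np.array([[a,b,z] for a in(-.023,.016) for b in(-.006,.006) for z in(.0995,.1335)])
          cc,s=np.cos(-q),np.sin(-q)
          P=np.c_[cc*pts[:,0]-s*pts[:,1],.09*sd+s*pts[:,0]+cc*pts[:,1],pts[:,2]-.005*q]
          uv=proj(p2w(PR,P),"top")
          for dx in np.arange(-1.5,1.6,.5):
           for dy in np.arange(-1.5,1.6,.5):
            h=cv2.convexHull((((uv-[x0,y0]+[dx,dy]+.5)*8)-.5).astype(np.int32));k=np.zeros(m.shape,np.uint8);cv2.fillConvexPoly(k,h,1);k=k>0
            iou=(k&m).sum()/(k|m).sum()
            if iou>best[0]:best=(iou,q,dx,dy)
        out.append(best)
    return out
E
python3 - <<'E'
from h import *
for f in("top0","raw_b"):print([tuple(round(float(x),2) for x in k) for k in knobs(cv2.imread(f"pics/{f}.png"))])
E
```

```text
[(0.56, 0.22, 0.0, -1.5), (0.43, 0.66, 1.5, -1.0)]
[(0.59, 0.1, 0.0, -1.5), (0.47, 0.66, 1.5, -0.5)]
```

```bash
python3 -m creep '[[0,0,0,-0.145,0,0,60],[0,0,0,-0.145,0,0,60],[0,0,0,-0.145,0,0,60],[0,0,0,-0.145,0,0,60],[0,0,0,-0.145,0,0,60]]' ; python3 -m creep '[[0,0,0,-0.145,0,0,60],[0,0,0,-0.145,0,0,60],[0,0,0,-0.145,0,0,60],[0,0,0,-0.145,0,0,60],[0,0,0,-0.145,0,0,60]]' ;python3 -m creep '[[0,0,0,-0.145,0,0,60],[0,0,0,-0.145,0,0,60],[0,0,0,-0.145,0,0,60],[0,0,0,-0.145,0,0,60],[0,0,0,-0.145,0,0,60]]' 
python3 - <<'E'
from h import *
go([0,0.09,.17],0.024)
E
```

```text
time: 6.35
position: [0.4471, -0.124, 0.3687]
tool_rot: [1.206, 1.211, -1.205]
ft_force: [-0.3, -0.1, 0.0]
grip_width: 0.692
time: 6.85
position: [0.4471, -0.124, 0.3687]
tool_rot: [0.657, 1.469, -0.656]
ft_force: [0.7, -0.5, 0.0]
grip_width: 0.693
time: 7.35
position: [0.4471, -0.124, 0.3687]
tool_rot: [0.091, 1.568, -0.091]
ft_force: [-0.5, 1.0, 0.0]
grip_width: 0.687
t 7.35 g [ 0.4472 -0.124   0.2047] press [-1.258e-01  2.000e-04  2.047e-01] q [ 0.7   -0.039 -0.472  1.927 -0.019  1.249  1.69 ] F [-0.5  1.   0. ] T [ 0.135 -0.111 -0.007] w 0.687
toolx [ 7.e-04 -1.e-04 -1.e+00] y [ 0.115  0.993 -0.   ] z [ 0.993 -0.115  0.001]
shift mm [ 34.7 120.2  97.1]
turn x -0.14 turn x 3.002 level fix tool rotvec [0.     0.0007 0.0001]
```

```bash
python3 - <<'E'
from h import *
im=cv2.imread("pics/top0.png")[185:235,290:400];k=7
I=cv2.resize(im,None,fx=k,fy=k,interpolation=cv2.INTER_CUBIC)
def plate(sd,q,col):
    for z in(.0995,.1335):
        a=np.array([[.023,.006],[.023,-.006],[-.023,-.006],[-.023,.006]]);c,s=np.cos(-q),np.sin(-q)
        P=np.c_[c*a[:,0]-s*a[:,1],.09*sd+s*a[:,0]+c*a[:,1],np.full(4,z-.005*q)]
        uv=(proj(p2w(PR,P),"top")-[290,185]+.5)*k-.5
        cv2.polylines(I,[uv.round().astype(int)],True,col if z>.12 else (0,200,0),1)
plate(1,.13,(0,0,255));plate(-1,.46,(0,0,255))
cv2.imwrite("pics/ov.png",I)
E
```

```text
(no output)
```

View pics/ov.png

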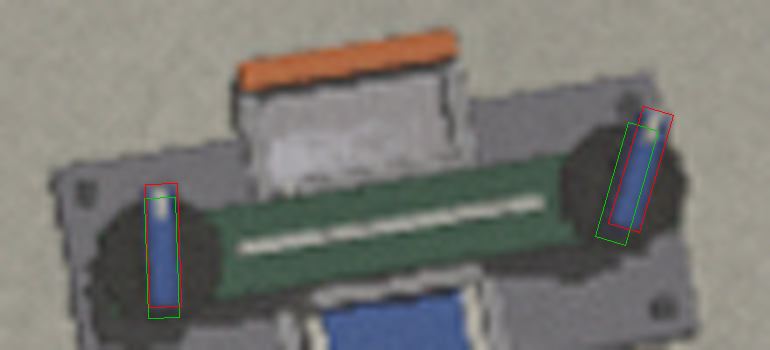

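The overlay matches the plates: left joint about 0.13, right about 0.46. So the bar starts about 1.6 mm lower on the right. Going to the left knob.

```bash
python3 -m creep '[[0,30,24,0,0,0,40],[0,30,24,0,0,0,40],[0,30,24,0,0,0,40],[0,30,24,0,0,0,40],[35,0,0,-0.135,0,0,40]]'; python3 -m creep '[[0,0,0,0,0,0,40]]'
python3 - <<'E'
from h import *
go([0,0.09,.123],0.024)
E
```

```text
time: 7.85
position: [0.5608, -0.0108, 0.3379]
tool_rot: [-0.015, 1.558, 0.02]
ft_force: [1.2, 0.8, 0.5]
grip_width: 0.466
time: 7.95
position: [0.5554, -0.0153, 0.3298]
tool_rot: [-0.012, 1.578, 0.015]
ft_force: [-0.4, -0.8, -0.8]
grip_width: 0.46
t 7.95 g [ 0.5542 -0.015   0.1658] press [-0.0032  0.0913  0.1658] q [ 0.524  0.224 -0.613  1.765  0.135  1.203  1.461] F [-0.4 -0.8 -0.8] T [ 0.091 -0.029  0.017] w 0.46
toolx [-0.0071  0.0016 -1.    ] y [-0.017  1.     0.002] z [ 1.     0.017 -0.007]
shift mm [42.8 -0.9  3.6]
turn x -0.007 turn x 3.135 level fix tool rotvec [ 0.     -0.007  -0.0018]
```

```bash
python3 -m creep '[[15,-1,3,0,0,0,40],[14,0,0,0,0,0,40],[10,0,0,0,0,0,40],[4,0,0,0,0,0,40],[0,0,0,0,0,0,40]]'; python3 look.py c side 280 190 460 325
python3 - <<'E'
from h import *
go([0,0.09,.123],0.024)
E
```

```text
time: 8.45
position: [0.5594, -0.0174, 0.2903]
tool_rot: [-0.013, 1.572, 0.013]
ft_force: [-0.0, 1.1, -0.2]
grip_width: 0.459
scale 4.444444444444445
t 8.50 g [ 0.5597 -0.0172  0.1268] press [0.0019 0.0882 0.1268] q [ 0.512  0.27  -0.604  1.799  0.169  1.124  1.439] F [0.7 0.3 0.1] T [ 0.117 -0.128  0.011] w 0.461
toolx [ 1.e-04 -1.e-04 -1.e+00] y [-0.017  1.    -0.   ] z [1.    0.017 0.   ]
shift mm [ 3.8  1.5 -2.1]
turn x -0.007 turn x 3.134 level fix tool rotvec [-0.      0.0001  0.0001]
```

View pics/c.png

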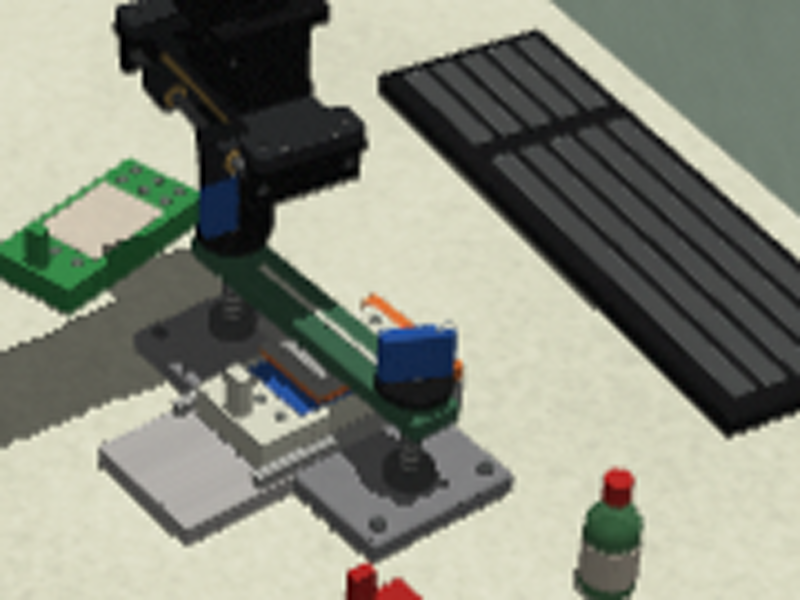

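```bash
python3 -m creep '[[3,1.5,-2,0,0,0,8],[0,0,0,0,0,0,8],[0,0,0,0,0,0,8],[0,0,0,0,0,0,8],[0,0,0,0,0,0,8]]' 45
python3 - <<'E'
from h import *
go([0,0.09,.122],0.024)
E
```

```text
time: 9.0
position: [0.5577, -0.016, 0.2879]
tool_rot: [-0.014, 1.57, 0.013]
ft_force: [-0.1, -0.6, 0.7]
grip_width: 0.136
t 9.00 g [ 0.5578 -0.0161  0.1239] press [0.0002 0.0896 0.1239] q [ 0.511  0.269 -0.605  1.807  0.17   1.118  1.437] F [-0.1 -0.6  0.7] T [-0.21  -0.129  0.165] w 0.136
toolx [ 4.e-04 -8.e-04 -1.e+00] y [-0.017  1.    -0.001] z [1.    0.017 0.   ]
shift mm [ 1.9  0.3 -0.2]
turn x -0.007 turn x 3.135 level fix tool rotvec [0.     0.0004 0.0008]
```

```bash
python3 -m creep '[[0.5,0,0,0.1,0,0,8],[0.5,0,0,0.1,0,0,8],[0.5,0,0,0.1,0,0,8],[0.5,0,0,0.1,0,0,8],[0.5,0,0,0.1,0,0,8]]'
cat > st.py <<'E'
from h import *
s=monitor.get_state();Rt=R.from_rotvec(s["tool_rot"]).as_matrix();g=s["position"]+.164*Rt[:,0]
y=np.arctan2(Rt[1,2],Rt[0,2]);q=(PR[2]-y)
print("t %.2f knob q %.3f (mod pi %.3f)"%(s["time"],q,q%np.pi),"g press",inv(g).round(4),"F",s["ft_force"].round(1),"T",s["torque"].round(3),"w",round(float(s["grip_width"]),3),"j7",s["joint_positions"][6].round(2),"tilt",Rt[:2,0].round(4))
E
python3 st.py
```

```text
time: 9.5
position: [0.5578, -0.0161, 0.2854]
tool_rot: [0.381, 1.536, -0.382]
ft_force: [1.0, -0.9, 0.5]
grip_width: 0.133
t 9.50 knob q 0.642 (mod pi 0.642) g press [0.0002 0.0895 0.1214] F [ 1.  -0.9  0.5] T [-0.151 -0.159  0.171] w 0.133 j7 0.95 tilt [ 0.0004 -0.0009]
```

```bash
python3 -m creep '[[0.5,0,0,0.1,0,0,8],[0.5,0,0,0.1,0,0,8],[0.5,0,0,0.1,0,0,8]]'>/dev/null; python3 st.py
```

```text
t 9.80 knob q 0.942 (mod pi 0.942) g press [0.0002 0.0895 0.1199] F [-0.2 -0.6  0.9] T [-0.226 -0.168  0.163] w 0.135 j7 0.66 tilt [ 0.0003 -0.0009]
```

```bash
python3 -m creep '[[0,0,0,0,0,0,36],[0,0,0,0,0,0,36],[-10,0,0,0,0,0,36],[-20,0,0,0,0,0,36],[-15,0,0,0,0,0,36]]'>/dev/null; python3 st.py;python3 - <<'E'
from h import *
go([0,-0.09,.165],-.308)
E
```

```text
t 10.30 knob q 0.937 (mod pi 0.937) g press [0.0006 0.0903 0.1664] F [ 0.7 -0.2  0.8] T [-0.028 -0.15   0.026] w 0.404 j7 0.68 tilt [0.0012 0.0001]
t 10.30 g [ 0.5581 -0.0154  0.1664] press [0.0006 0.0903 0.1664] q [ 0.429  0.211 -0.504  1.765  0.109  1.192  0.683] F [ 0.7 -0.2  0.8] T [-0.028 -0.15   0.026] w 0.404
toolx [ 1.2e-03  1.0e-04 -1.0e+00] y [0.704 0.71  0.001] z [ 0.71  -0.704  0.001]
shift mm [   1.4 -107.2  144.9]
turn x -0.474 turn x 2.668 level fix tool rotvec [-0.      0.0008 -0.0009]
```

```bash
python3 -m creep '[[0,-27,36,0,0,0,36],[0,-27,36,0,0,0,36],[0,-27,36,0,0,0,36],[0,-26,37,0,0,0,36],[0,0,0,-0.12,0,0,36]]'>/dev/null; python3 -m creep '[[0,0,0,-0.12,0,0,36],[0,0,0,-0.12,0,0,36],[0,0,0,-0.12,0,0,36],[0,0,0,0,0,0,36]]'>/dev/null;python3 - <<'E'
from h import *
go([0,-0.09,.1215],-.308)
E
```

```text
t 11.20 g [ 0.5852 -0.1939  0.1655] press [-0.0002 -0.0903  0.1655] q [ 0.657  0.331 -0.463  1.623  0.155  1.223  1.431] F [-0.   0.4 -0.1] T [ 0.112 -0.105 -0.014] w 0.415
toolx [ 8.e-04 -1.e-04 -1.e+00] y [0.297 0.955 0.   ] z [ 0.955 -0.297  0.001]
shift mm [44.   0.3  0.1]
turn x 0.006 turn x -3.136 level fix tool rotvec [-0.      0.0008 -0.0002]
```

```bash
python3 -m creep '[[15,0,0,0,0,0,36],[15,0,0,0,0,0,36],[10,0,0,0,0,0,36],[4,0,0,0,0,0,36],[0,0,0,0,0,0,36]]'>/dev/null; python3 st.py; python3 -m creep '[[0,0,0,0,0,0,8],[0,0,0,0,0,0,8],[0,0,0,0,0,0,8],[0,0,0,0,0,0,8]]'>/dev/null; python3 st.py
```

```text
t 11.70 knob q 0.458 (mod pi 0.458) g press [-0.0011 -0.0897  0.1194] F [-0.3 -0.1  0.1] T [ 0.069 -0.106 -0.003] w 0.415 j7 1.41 tilt [-0.002   0.0008]
t 12.10 knob q 0.458 (mod pi 0.458) g press [-0.0002 -0.0901  0.1212] F [0.3 2.9 0.6] T [ 0.948 -0.446  0.   ] w 0.144 j7 1.42 tilt [ 0.0008 -0.0002]
```

```bash
python3 -m creep '[[0.5,0.5,0,0.1,0,0,8],[0.5,0,0,0.1,0,0,8],[0.5,0,0,0.1,0,0,8],[0.5,0,0,0.1,0,0,8],[0.5,0,0,0.1,0,0,8]]'>/dev/null; python3 st.py;  python3 -m creep '[[0.5,0,0,0.1,0,0,8],[0.5,0,0,0.1,0,0,8],[0.5,0,0,0.1,0,0,8]]'>/dev/null; python3 st.py
```

```text
t 12.60 knob q 0.962 (mod pi 0.962) g press [ 0.0002 -0.09    0.1187] F [ 0.6 -0.7 -0.8] T [ 0.079 -0.268  0.207] w 0.135 j7 0.93 tilt [ 0.0012 -0.0008]
t 12.90 knob q 1.262 (mod pi 1.262) g press [ 0.0003 -0.0902  0.1172] F [ 0.8 -1.4 -0.5] T [ 0.108 -0.345  0.272] w 0.133 j7 0.65 tilt [ 0.0017 -0.0008]
```

```bash
for i in 1 2; do python3 -m creep '[[0,0,0,0,0,0,8]]'>/dev/null; python3 st.py; done
```

```text
t 13.00 knob q 1.259 (mod pi 1.259) g press [ 0.0003 -0.0902  0.1172] F [ 2.  -0.9 -0. ] T [ 0.062 -0.432 -0.192] w 0.133 j7 0.65 tilt [ 0.0017 -0.0008]
t 13.10 knob q 1.257 (mod pi 1.257) g press [ 0.0003 -0.0902  0.1172] F [ 1.8 -2.2 -0.3] T [ 0.048 -0.559 -0.197] w 0.133 j7 0.65 tilt [ 0.0017 -0.0006]
```

```bash
python3 -m creep '[[0,0,0,0,0,0,36],[0,0,0,0,0,0,36],[-10,0,0,0,0,0,36],[-20,0,0,0,0,0,36],[-15,0,0,0,0,0,36]]'>/dev/null; python3 st.py;python3 - <<'E'
from h import *
go([0,0.09,.165],.1555-.94)
E
```

```text
t 13.60 knob q 1.258 (mod pi 1.258) g press [ 0.     -0.0895  0.1634] F [-0.1 -0.7  1.3] T [-0.032 -0.156  0.034] w 0.395 j7 0.66 tilt [ 0.0007 -0.0002]
t 13.60 g [ 0.5854 -0.1931  0.1634] press [ 0.     -0.0895  0.1634] q [ 0.552  0.317 -0.335  1.629  0.11   1.214  0.663] F [-0.1 -0.7  1.3] T [-0.032 -0.156  0.034] w 0.395
toolx [ 7.e-04 -2.e-04 -1.e+00] y [0.892 0.452 0.001] z [ 0.452 -0.892  0.   ]
shift mm [  -1.7   55.3 -170.8]
turn x -0.318 turn x 2.824 level fix tool rotvec [-0.      0.0005 -0.0005]
```

```bash
python3 -m creep '[[0,14,-43,0,0,0,36],[0,14,-43,0,0,0,36],[0,14,-43,0,0,0,36],[0,13.5,-42,0,0,0,36],[0,0,0,-0.11,0,0,36]]'>/dev/null; python3 -m creep '[[0,0,0,-0.11,0,0,36],[0,0,0,-0.10,0,0,36],[0,0,0,0,0,0,36]]'>/dev/null;python3 - <<'E'
from h import *
go([0,0.09,.119],.1555-.94)
E
```

```text
t 14.40 g [ 0.5577 -0.0154  0.1626] press [0.0002 0.0903 0.1626] q [ 0.403  0.21  -0.475  1.77   0.104  1.185  0.687] F [-0.3 -0.  -0.2] T [ 0.074 -0.128 -0.048] w 0.412
toolx [ 8.e-04 -3.e-04 -1.e+00] y [0.705 0.71  0.   ] z [ 0.71  -0.705  0.001]
shift mm [43.6 -0.3  0.1]
turn x 0.003 turn x -3.139 level fix tool rotvec [-0.      0.0008 -0.0003]
```

```bash
python3 -m creep '[[15,0,0,0,0,0,36],[15,0,0,0,0,0,36],[10,0,0,0,0,0,36],[4,0,0,0,0,0,36],[0,0,0,0,0,0,8]]'>/dev/null; python3 -m creep '[[0,0,0,0,0,0,8],[0,0,0,0,0,0,8],[0,0,0,0,0,0,8],[0,0,0,0,0,0,8]]'>/dev/null; python3 st.py
for i in 1 2 3; do python3 -m creep '[[0.25,0,0,0.05,0,0,8],[0.25,0,0,0.05,0,0,8]]'>/dev/null; python3 st.py; done
```

```text
t 15.30 knob q 0.938 (mod pi 0.938) g press [0.     0.0898 0.1183] F [-0.9 -0.4  1.9] T [-0.106  0.107  0.094] w 0.137 j7 0.67 tilt [ 0.0003 -0.0008]
t 15.50 knob q 1.040 (mod pi 1.040) g press [0.     0.0898 0.1178] F [-1.6 -0.   2.2] T [-0.15   0.179  0.155] w 0.132 j7 0.57 tilt [ 0.0004 -0.0008]
t 15.70 knob q 1.140 (mod pi 1.140) g press [0.     0.0899 0.1173] F [-1.2 -1.   2.4] T [-0.126  0.088  0.179] w 0.131 j7 0.47 tilt [ 0.0004 -0.0007]
t 15.90 knob q 1.240 (mod pi 1.240) g press [1.000e-04 8.980e-02 1.168e-01] F [-1.3 -0.8  3.3] T [-0.171  0.088  0.197] w 0.134 j7 0.37 tilt [ 0.0005 -0.0008]
```

```bash

for i in 1 2 3; do python3 -m creep '[[0.25,0,0,0.05,0,0,8],[0.25,0,0,0.05,0,0,8]]'>/dev/null; python3 st.py; done
```

```text
t 16.10 knob q 1.340 (mod pi 1.340) g press [1.000e-04 8.980e-02 1.163e-01] F [-0.6 -0.9  2.5] T [-0.177  0.11   0.181] w 0.133 j7 0.28 tilt [ 0.0005 -0.0008]
t 16.30 knob q 1.440 (mod pi 1.440) g press [1.000e-04 8.980e-02 1.158e-01] F [-0.9 -0.6  2.8] T [-0.188  0.129  0.2  ] w 0.135 j7 0.18 tilt [ 0.0005 -0.0008]
t 16.50 knob q 1.540 (mod pi 1.540) g press [1.000e-04 8.980e-02 1.153e-01] F [-1.1 -1.2  1.5] T [-0.206  0.054  0.219] w 0.138 j7 0.08 tilt [ 0.0006 -0.0008]
```

```bash
python3 look.py d side 310 230 400 297
```

```text
scale 8.88888888888889
```

View pics/d.png

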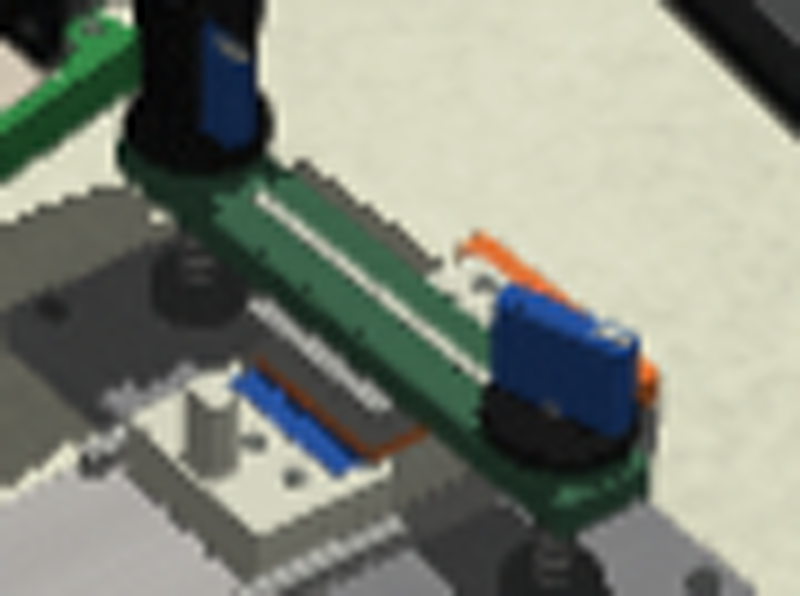

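```bash
python3 -m creep '[[0,0,0,0,0,0,36],[0,0,0,0,0,0,36],[-10,0,0,0,0,0,36],[-20,0,0,0,0,0,36],[-15,0,0,0,0,0,36]]'>/dev/null; python3 st.py;python3 - <<'E'
from h import *
go([0,-0.09,.161],.1555-1.258)
E
```

```text
t 17.05 knob q 1.538 (mod pi 1.538) g press [0.0004 0.0903 0.1613] F [-0.3 -0.4  0.7] T [-0.016 -0.09   0.001] w 0.398 j7 0.1 tilt [0.0011 0.0001]
t 17.05 g [ 0.558  -0.0155  0.1613] press [0.0004 0.0903 0.1613] q [ 0.337  0.204 -0.399  1.774  0.085  1.18   0.101] F [-0.3 -0.4  0.7] T [-0.016 -0.09   0.001] w 0.398
toolx [ 1.1e-03  1.0e-04 -1.0e+00] y [0.982 0.187 0.001] z [ 0.187 -0.982  0.   ]
shift mm [  0.3  -6.4 180.1]
turn x -0.28 turn x 2.862 level fix tool rotvec [ 0.      0.0001 -0.0011]
```

```bash
python3 -m creep '[[0,-1.5,45,0,0,0,36],[0,-1.5,45,0,0,0,36],[0,-1.5,45,0,0,0,36],[0,-1.5,45,0,0,0,36],[0,0,0,-0.14,0,0,36]]'>/dev/null; python3 -m creep '[[0,0,0,-0.14,0,0,36],[0,0,0,0,0,0,36],[0,0,0,0,0,0,36]]'>/dev/null;python3 - <<'E'
from h import *
go([0,-0.09,.1172],.1555-1.258)
E
```

```text
t 17.85 g [ 0.5855 -0.1934  0.1603] press [ 1.000e-04 -8.980e-02  1.603e-01] q [ 0.545  0.319 -0.326  1.632  0.107  1.208  0.661] F [-0.2 -0.3 -1. ] T [ 0.027 -0.074 -0.023] w 0.416
toolx [ 7.e-04 -0.e+00 -1.e+00] y [0.894 0.448 0.001] z [ 0.448 -0.894  0.   ]
shift mm [43.1 -0.2  0.1]
turn x -0.003 turn x 3.138 level fix tool rotvec [ 0.      0.0003 -0.0006]
```

```bash
python3 -m creep '[[15,0,0,0,0,0,36],[15,0,0,0,0,0,36],[10,0,0,0,0,0,36],[3,0,0,0,0,0,36],[0,0,0,0,0,0,8]]'>/dev/null; python3 -m creep '[[0,0,0,0,0,0,8],[0,0,0,0,0,0,8],[0,0,0,0,0,0,8],[0,0,0,0,0,0,8]]'>/dev/null; python3 st.py
for i in 1 2 3; do python3 -m creep '[[0.25,0,0,0.05,0,0,8],[0.25,0,0,0.05,0,0,8]]'>/dev/null; python3 st.py; done
```

```text
t 18.75 knob q 1.258 (mod pi 1.258) g press [ 0.0004 -0.09    0.1174] F [ 2.3 -0.3  0.7] T [ 0.015 -0.244 -0.025] w 0.133 j7 0.65 tilt [ 0.0015 -0.0003]
t 18.95 knob q 1.360 (mod pi 1.360) g press [ 0.0004 -0.0902  0.1169] F [ 1.1 -0.4  1.3] T [ 0.003 -0.209  0.313] w 0.135 j7 0.56 tilt [ 0.0015 -0.0007]
t 19.15 knob q 1.460 (mod pi 1.460) g press [ 0.0004 -0.0902  0.1164] F [ 1.6 -0.5  1.2] T [ 0.084 -0.273  0.241] w 0.136 j7 0.46 tilt [ 0.0015 -0.0008]
t 19.35 knob q 1.560 (mod pi 1.560) g press [ 0.0005 -0.0903  0.116 ] F [ 1.8 -0.5  1.9] T [ 0.04  -0.251  0.238] w 0.137 j7 0.37 tilt [ 0.0017 -0.0009]
```

```bash

for i in 1 2 3; do python3 -m creep '[[0.25,0,0,0.05,0,0,8],[0.25,0,0,0.05,0,0,8]]'>/dev/null; python3 st.py; done
```

```text
t 19.55 knob q 1.660 (mod pi 1.660) g press [ 0.0005 -0.0904  0.1155] F [ 1.3 -0.6  0.4] T [ 0.082 -0.251  0.331] w 0.134 j7 0.27 tilt [ 0.0017 -0.0009]
t 19.75 knob q 1.760 (mod pi 1.760) g press [ 0.0005 -0.0905  0.115 ] F [ 0.7 -1.1  0.8] T [ 0.155 -0.309  0.34 ] w 0.133 j7 0.17 tilt [ 0.0018 -0.001 ]
t 19.95 knob q 1.860 (mod pi 1.860) g press [ 0.0005 -0.0906  0.1145] F [ 1.2 -2.5 -0.1] T [ 0.159 -0.228  0.4  ] w 0.135 j7 0.08 tilt [ 0.0019 -0.001 ]
```

Right stiffens from about 0.24 to 0.40 N m near q 1.6–1.86, so the pad seems to have touched. Now the left knob in finer steps.

```bash
python3 -m creep '[[0,0,0,0,0,0,36],[0,0,0,0,0,0,36],[-10,0,0,0,0,0,36],[-20,0,0,0,0,0,36],[-15,0,0,0,0,0,36]]'>/dev/null; python3 st.py;python3 - <<'E'
from h import *
go([0,0.09,.158],.1555-1.54)
E
```

```text
t 20.45 knob q 1.858 (mod pi 1.858) g press [ 0.0002 -0.09    0.1604] F [ 1.  -0.5  0.3] T [-0.046 -0.155 -0.001] w 0.402 j7 0.09 tilt [ 0.0009 -0.0002]
t 20.45 g [ 0.5856 -0.1936  0.1604] press [ 0.0002 -0.09    0.1604] q [ 0.469  0.31  -0.234  1.635  0.076  1.204  0.088] F [ 1.  -0.5  0.3] T [-0.046 -0.155 -0.001] w 0.402
toolx [ 9.e-04 -2.e-04 -1.e+00] y [ 0.991 -0.131  0.001] z [-0.131 -0.991  0.   ]
shift mm [   2.3  -51.1 -172.6]
turn x -0.318 turn x 2.824 level fix tool rotvec [ 0.      0.0001 -0.0009]
```

```bash
python3 -m creep '[[0,-13,-43,0,0,0,36],[0,-13,-43,0,0,0,36],[0,-13,-43,0,0,0,36],[0,-12,-43.5,0,0,0,36],[0,0,0,-0.11,0,0,36]]'>/dev/null; python3 -m creep '[[0,0,0,-0.11,0,0,36],[0,0,0,-0.10,0,0,36],[0,0,0,0,0,0,36],[0,0,0,0,0,0,36]]'>/dev/null;python3 - <<'E'
from h import *
go([0,0.09,.1155],.1555-1.54)
E
```

```text
t 21.35 g [ 0.5576 -0.0159  0.1593] press [0.     0.0898 0.1593] q [ 0.313  0.202 -0.372  1.777  0.079  1.176  0.103] F [-0.6 -0.5 -0.1] T [-0.077 -0.117 -0.022] w 0.417
toolx [ 7.e-04 -2.e-04 -1.e+00] y [0.983 0.185 0.001] z [ 0.185 -0.983  0.   ]
shift mm [43.8 -0.1 -0.2]
turn x -0.001 turn x 3.141 level fix tool rotvec [-0.      0.0003 -0.0007]
```

```bash
python3 -m creep '[[15,0,0,0,0,0,36],[15,0,0,0,0,0,36],[10,0,0,0,0,0,36],[4,0,0,0,0,0,36],[0,0,0,0,0,0,8]]'>/dev/null; python3 -m creep '[[0,0,0,0,0,0,8],[0,0,0,0,0,0,8],[0,0,0,0,0,0,8],[0,0,0,0,0,0,8]]'>/dev/null; python3 st.py
for i in 1 2 3 4; do python3 -m creep '[[0.25,0,0,0.05,0,0,8]]'>/dev/null; python3 st.py; done
```

```text
t 22.25 knob q 1.538 (mod pi 1.538) g press [1.000e-04 8.980e-02 1.153e-01] F [-0.1  0.5  1.7] T [-0.015 -0.015  0.089] w 0.135 j7 0.09 tilt [ 0.0009 -0.0003]
t 22.35 knob q 1.588 (mod pi 1.588) g press [0.0002 0.0898 0.1151] F [-0.6 -0.4  1.7] T [-0.075 -0.012  0.288] w 0.132 j7 0.04 tilt [ 0.0009 -0.0005]
t 22.45 knob q 1.639 (mod pi 1.639) g press [0.0002 0.0899 0.1148] F [-1.4  1.2  1.6] T [-0.098  0.052  0.272] w 0.131 j7 -0.01 tilt [ 0.0009 -0.0005]
t 22.55 knob q 1.689 (mod pi 1.689) g press [0.0002 0.0898 0.1146] F [-0.8  0.4  1.9] T [-0.058 -0.006  0.278] w 0.137 j7 -0.06 tilt [ 0.001  -0.0006]
t 22.65 knob q 1.739 (mod pi 1.739) g press [0.0002 0.0899 0.1144] F [-0.2 -0.1  2.7] T [-0.043 -0.023  0.257] w 0.137 j7 -0.11 tilt [ 0.001  -0.0006]
```

```bash

for i in 1 2 3; do python3 -m creep '[[0.2,0,0,0.04,0,0,8]]'>/dev/null; python3 st.py; done
```

```text
t 22.75 knob q 1.779 (mod pi 1.779) g press [0.0002 0.0898 0.1142] F [ 0.1 -0.8  2.1] T [-0.082 -0.035  0.326] w 0.133 j7 -0.14 tilt [ 0.001  -0.0006]
t 22.85 knob q 1.819 (mod pi 1.819) g press [0.0002 0.0898 0.1139] F [-0.9 -0.1  1.5] T [-0.156  0.021  0.284] w 0.132 j7 -0.18 tilt [ 0.001  -0.0006]
t 22.95 knob q 1.859 (mod pi 1.859) g press [0.0002 0.0898 0.1138] F [-1.2 -0.1  1.6] T [-0.055 -0.024  0.326] w 0.135 j7 -0.22 tilt [ 0.0011 -0.0006]
```

```bash
cat > fit.py <<'E'
import numpy as np
L=[(.55,.171),(.70,.163),(1.15,.155),(1.2,.179),(1.25,.197),(1.3,.181),(1.35,.2),(1.4,.219),(1.723,.288),(1.749,.272),(1.774,.278),(1.8,.257),(1.82,.326),(1.84,.284),(1.86,.326)]
Rr=[(.95,.207),(1.1,.272),(1.45,.313),(1.5,.241),(1.55,.238),(1.6,.331),(1.65,.34),(1.7,.4)]
L,Rr=np.array(L),np.array(Rr)
for c in np.arange(.9,1.85,.05):
    f=lambda D:D[:,1]-.25*np.clip(D[:,0]-c,0,None)
    a,b=f(L),f(Rr);al=np.r_[a,b]
    print("%.2f bL %.3f bR %.3f sse %.4f | same b %.3f sse %.4f | b=.22 sse %.4f"%(c,a.mean(),b.mean(),((a-a.mean())**2).sum()+((b-b.mean())**2).sum(),al.mean(),((al-al.mean())**2).sum(),((al-.22)**2).sum()))
E
python3 fit.py
```

```text
0.90 bL 0.091 bR 0.158 sse 0.0384 | same b 0.115 sse 0.0620 | b=.22 sse 0.3179
0.95 bL 0.102 bR 0.171 sse 0.0349 | same b 0.126 sse 0.0596 | b=.22 sse 0.2631
1.00 bL 0.113 bR 0.182 sse 0.0311 | same b 0.137 sse 0.0560 | b=.22 sse 0.2152
1.05 bL 0.124 bR 0.193 sse 0.0282 | same b 0.148 sse 0.0531 | b=.22 sse 0.1734
1.10 bL 0.134 bR 0.204 sse 0.0261 | same b 0.159 sse 0.0511 | b=.22 sse 0.1379
1.15 bL 0.145 bR 0.213 sse 0.0232 | same b 0.169 sse 0.0471 | b=.22 sse 0.1072
1.20 bL 0.155 bR 0.222 sse 0.0211 | same b 0.179 sse 0.0446 | b=.22 sse 0.0840
1.25 bL 0.164 bR 0.232 sse 0.0198 | same b 0.188 sse 0.0434 | b=.22 sse 0.0672
1.30 bL 0.173 bR 0.241 sse 0.0191 | same b 0.197 sse 0.0435 | b=.22 sse 0.0561
1.35 bL 0.180 bR 0.251 sse 0.0197 | same b 0.205 sse 0.0455 | b=.22 sse 0.0509
1.40 bL 0.187 bR 0.260 sse 0.0215 | same b 0.212 sse 0.0493 | b=.22 sse 0.0506
1.45 bL 0.193 bR 0.269 sse 0.0241 | same b 0.219 sse 0.0547 | b=.22 sse 0.0547
1.50 bL 0.199 bR 0.277 sse 0.0273 | same b 0.226 sse 0.0595 | b=.22 sse 0.0603
1.55 bL 0.204 bR 0.283 sse 0.0332 | same b 0.232 sse 0.0657 | b=.22 sse 0.0690
1.60 bL 0.210 bR 0.288 sse 0.0420 | same b 0.237 sse 0.0736 | b=.22 sse 0.0805
1.65 bL 0.216 bR 0.291 sse 0.0514 | same b 0.242 sse 0.0808 | b=.22 sse 0.0922
1.70 bL 0.222 bR 0.293 sse 0.0611 | same b 0.247 sse 0.0873 | b=.22 sse 0.1035
1.75 bL 0.227 bR 0.293 sse 0.0686 | same b 0.250 sse 0.0909 | b=.22 sse 0.1118
1.80 bL 0.231 bR 0.293 sse 0.0747 | same b 0.253 sse 0.0945 | b=.22 sse 0.1189
```

```bash
python3 look.py e side 310 230 400 297
python3 - <<'E'
from h import *
for f in "cde":
    i=cv2.imread(f"pics/raw_{f}.png")
    c=i[262:285,330:362]
    cv2.imwrite(f"pics/z{f}.png",cv2.resize(c,None,fx=14,fy=14,interpolation=cv2.INTER_NEAREST))
a=np.hstack([cv2.resize(cv2.imread(f"pics/z{f}.png"),(260,187)) for f in "cde"]);cv2.imwrite("pics/zz.png",a)
E
```

```text
scale 8.88888888888889
```

View pics/zz.png

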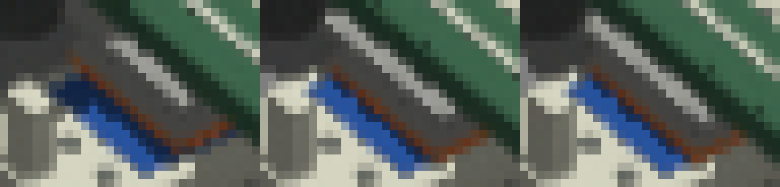

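View pics/e.png

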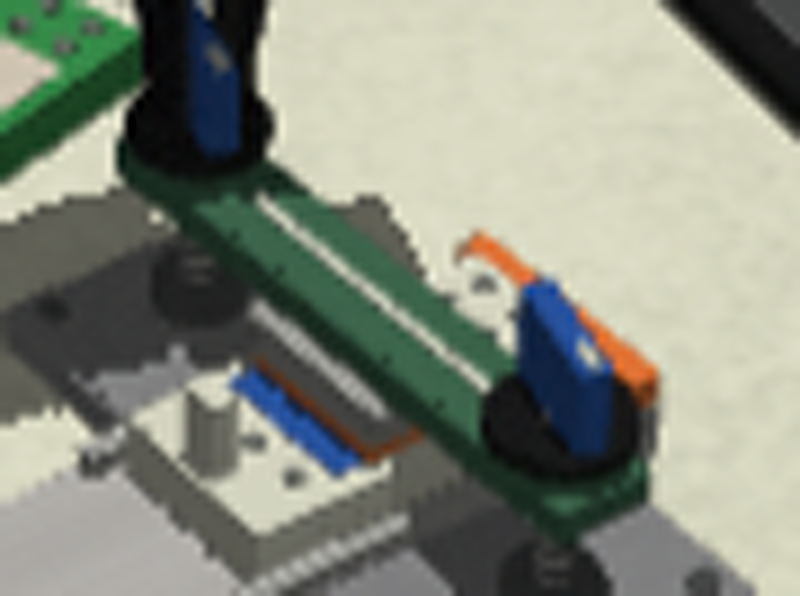

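```bash
python3 - <<'E'
from h import *
I={f:cv2.imread(f"pics/raw_{f}.png").astype(float) for f in ["c","d","e","bs"]}
# orange front edge: per column, centroid in rows of redness r-(b+g)/2 along the line
for f,i in I.items():
    o=[]
    for x in range(341,351):
        col=i[262:284,x];r=np.clip(col[:,2]-(col[:,0]*.5+col[:,1]*.5),0,None);r[r<12]=0
        y=np.arange(262,284);o.append((r*y).sum()/r.sum())
    # grey-white slot on pad carrier? and green-bar stripe: brightness weighted
    s=[]
    for x in range(344,356):
        col=i[235:275,x];sat=col.max(1)-col.min(1);w=np.clip(col.min(1)-150,0,None)
        y=np.arange(235,275);m=(y<y[np.argmax(np.where(y<268,w,0))]+4)&(y>y[np.argmax(np.where(y<268,w,0))]-4)
        s.append((w*y*m).sum()/(w*m).sum())
    print(f,np.round(o,1),np.mean(o).round(3));print("   stripe",np.round(s,1),np.mean(s).round(3))
# predicted px move per mm dz at pad edge
p=p2w(PR,[[-.023,0,.045],[-.023,0,.044]]);q=proj(p,"side");print(q,q[1]-q[0])
# column-fixed row shift includes slope
p=p2w(PR,[[-.023,0.01,.045],[-.023,-.01,.045]]);q=proj(p,"side");print("slope",(q[1]-q[0]))
E
```

```text
c [270.7 271.7 272.5 273.5 274.  275.  276.  276.7 277.7 278.5] 274.612
   stripe [242.1 244.8 243.  246.9 247.9 237.  242.1 251.  251.  253.  250.  248. ] 246.384
d [272.  273.  273.7 274.6 275.5 276.5 277.  278.  278.7 279.7] 275.857
   stripe [236.5 237.5 245.  246.4 247.4 237.  242.  250.  250.4 236.5 250.  236.5] 242.925
e [272.  273.  273.7 274.7 275.5 276.5 277.  278.  278.7 279.7] 275.868
   stripe [242.  237.5 242.1 247.  248.  248.  242.  236.9 246.  236.5 237.5 236.5] 241.668
bs [270.7 271.7 272.5 273.5 274.  275.  276.  276.7 277.7 278.5] 274.61
   stripe [242.  237.9 242.  246.9 247.9 236.9 242.1 251.  251.  252.9 250.  254. ] 246.227
[[345.66074545 274.91731987]
 [345.65502681 275.19698286]] [-0.00571865  0.27966299]
slope [4.41934782 3.77932065]
```

The picture shows more than the torques did. The pad's orange edge (col 341–350) moved 1.25 px (about 4.4 mm) and did not move at all between the last two pictures. So contact came at mean q ≈ 1.2–1.3, and the load is now around 55–65 N. I'll back off and pin the contact point more precisely with pictures.

```bash
python3 -m creep '[[-0.5,0,0,-0.1,0,0,8],[-0.5,0,0,-0.1,0,0,8],[-0.5,0,0,-0.1,0,0,8],[-0.5,0,0,-0.1,0,0,8],[-0.5,0,0,-0.1,0,0,8]]'>/dev/null;python3 st.py; python3 -m creep '[[-0.3,0,0,-0.06,0,0,8],[0,0,0,0.01,0,0,8]]' >/dev/null; python3 st.py
python3 -m creep '[[0,0,0,0,0,0,36],[0,0,0,0,0,0,36],[-10,0,0,0,0,0,36],[-20,0,0,0,0,0,36],[-15,0,0,0,0,0,36]]'>/dev/null; python3 st.py;python3 - <<'E'
from h import *
go([0,-0.09,.158],.1555-1.858)
E
```

```text
t 23.50 knob q 1.354 (mod pi 1.354) g press [1.000e-04 8.980e-02 1.161e-01] F [-0.5  0.4  1. ] T [ 0.025  0.    -0.181] w 0.133 j7 0.27 tilt [0.0007 0.    ]
t 23.70 knob q 1.308 (mod pi 1.308) g press [1.000e-04 8.980e-02 1.164e-01] F [-0.4 -0.5  2.6] T [-0.028  0.043  0.265] w 0.136 j7 0.31 tilt [ 0.0007 -0.0001]
t 24.20 knob q 1.308 (mod pi 1.308) g press [0.0002 0.09   0.1625] F [ 1.  -0.2  0.3] T [ 0.035 -0.205  0.001] w 0.401 j7 0.33 tilt [ 0.001  -0.0001]
t 24.20 g [ 0.5578 -0.0158  0.1625] press [0.0002 0.09   0.1625] q [ 0.338  0.203 -0.4    1.773  0.085  1.182  0.331] F [ 1.  -0.2  0.3] T [ 0.035 -0.205  0.001] w 0.401
toolx [ 1.e-03 -1.e-04 -1.e+00] y [0.914 0.406 0.001] z [ 0.406 -0.914  0.   ]
shift mm [  4.5 -46.9 173.7]
turn x 0.55 turn x -2.592 level fix tool rotvec [-0.      0.0005 -0.0009]
```

```bash
python3 -m creep '[[0,-12,43.5,0,0,0,36],[0,-12,43.5,0,0,0,36],[0,-11.5,43.5,0,0,0,36],[0,-11.5,43.5,0,0,0,36],[0,0,0,0.14,0,0,36]]'>/dev/null; python3 -m creep '[[0,0,0,0.14,0,0,36],[0,0,0,0.14,0,0,36],[0,0,0,0.13,0,0,36],[0,0,0,0,0,0,36]]'>/dev/null;python3 - <<'E'
from h import *
go([0,-0.09,.1142],.1555-1.858)
E
```

```text
t 25.10 g [ 0.5854 -0.194   0.1617] press [-1.000e-04 -9.040e-02  1.617e-01] q [ 0.454  0.308 -0.214  1.634  0.069  1.206  0.093] F [ 0.3 -0.2  0.6] T [-0.025 -0.108 -0.   ] w 0.414
toolx [ 8.e-04 -4.e-04 -1.e+00] y [ 0.991 -0.132  0.001] z [-0.132 -0.991  0.   ]
shift mm [47.5 -0.  -0.4]
turn x -0.001 turn x 3.141 level fix tool rotvec [ 0.      0.0003 -0.0008]
```

Unwinding right from 1.86 to about 1.1.

```bash
python3 -m creep '[[15,0,0,0,0,0,36],[15,0,0,0,0,0,36],[12,0,0,0,0,0,36],[5,0,0,0,0,0,36],[0,0,0,0,0,0,8]]'>/dev/null; python3 -m creep '[[0,0,0,0,0,0,8],[0,0,0,0,0,0,8],[0,0,0,0,0,0,8],[0,0,0,0,0,0,8]]'>/dev/null; python3 st.py
python3 -m creep '[[-0.5,0,0,-0.1,0,0,8],[-0.5,0,0,-0.1,0,0,8],[-0.5,0,0,-0.1,0,0,8],[-0.5,0,0,-0.1,0,0,8],[-0.5,0,0,-0.1,0,0,8]]'>/dev/null;python3 st.py; python3 -m creep '[[-0.5,0,0,-0.1,0,0,8],[-0.5,0,0,-0.1,0,0,8],[-0.25,0,0,-0.05,0,0,8],[0,0,0,0.01,0,0,8]]' >/dev/null; python3 st.py
python3 -m creep '[[0,0,0,0,0,0,36],[0,0,0,0,0,0,36],[-10,0,0,0,0,0,36],[-20,0,0,0,0,0,36],[-15,0,0,0,0,0,36]]'>/dev/null; python3 st.py;python3 - <<'E'
from h import *
go([0,0.09,.161],.1555-1.308)
E
```

```text
t 26.00 knob q 1.858 (mod pi 1.858) g press [ 0.0005 -0.0906  0.1147] F [ 3.3 -1.2 -0.6] T [-0.152 -0.427  0.194] w 0.134 j7 0.09 tilt [ 0.0023 -0.0008]
t 26.50 knob q 1.354 (mod pi 1.354) g press [ 0.0004 -0.0902  0.1171] F [ 1.   0.3 -0.3] T [-0.134 -0.543 -0.236] w 0.133 j7 0.57 tilt [ 0.0018 -0.0002]
t 26.90 knob q 1.118 (mod pi 1.118) g press [ 0.0003 -0.09    0.1182] F [0.2 0.5 0.6] T [-0.084 -0.589  0.219] w 0.131 j7 0.79 tilt [ 0.0015 -0.    ]
t 27.40 knob q 1.119 (mod pi 1.119) g press [-0.0002 -0.0906  0.1643] F [ 0.8 -0.9  0.5] T [ 0.03  -0.159  0.02 ] w 0.4 j7 0.8 tilt [ 0.0008 -0.0005]
t 27.40 g [ 0.5853 -0.1943  0.1643] press [-0.0002 -0.0906  0.1643] q [ 0.548  0.316 -0.329  1.628  0.108  1.215  0.805] F [ 0.8 -0.9  0.5] T [ 0.03  -0.159  0.02 ] w 0.4
toolx [ 8.e-04 -5.e-04 -1.e+00] y [0.821 0.571 0.   ] z [ 0.571 -0.821  0.001]
shift mm [   3.2   79.1 -162.4]
turn x 0.189 turn x -2.952 level fix tool rotvec [ 0.      0.0009 -0.0003]
```

```bash
python3 -m creep '[[0,20,-40.5,0,0,0,36],[0,20,-40.5,0,0,0,36],[0,20,-40.5,0,0,0,36],[0,19,-41,0,0,0,36],[0,0,0,0.1,0,0,36]]'>/dev/null; python3 -m creep '[[0,0,0,0.09,0,0,36],[0,0,0,0,0,0,36],[0,0,0,0,0,0,36]]'>/dev/null;python3 - <<'E'
from h import *
go([0,0.09,.1165],.1555-1.308)
E
```

```text
t 28.20 g [ 0.5573 -0.0158  0.1633] press [-0.0003  0.09    0.1633] q [ 0.353  0.203 -0.417  1.772  0.089  1.184  0.33 ] F [ 0.5 -0.2  0.3] T [ 0.036 -0.123 -0.05 ] w 0.413
toolx [ 6.e-04 -4.e-04 -1.e+00] y [0.913 0.407 0.   ] z [ 0.407 -0.913  0.001]
shift mm [46.8  0.2  0.1]
turn x 0.001 turn x -3.14 level fix tool rotvec [-0.      0.0006 -0.0004]
```

```bash
python3 -m creep '[[15,0,0,0,0,0,36],[15,0,0,0,0,0,36],[12,0,0,0,0,0,36],[4.5,0,0,0,0,0,36],[0,0,0,0,0,0,8]]'>/dev/null; python3 -m creep '[[0,0,0,0,0,0,8],[0,0,0,0,0,0,8],[0,0,0,0,0,0,8],[0,0,0,0,0,0,8]]'>/dev/null; python3 st.py
cat > pad.py <<'E'
from h import *
import subprocess
i=get_image("side")["img"][:,:,::-1].astype(float);s=monitor.get_state()
def edge(i):
    o=[]
    for x in range(340,352):
        col=i[262:284,x];r=np.clip(col[:,2]-(col[:,0]*.5+col[:,1]*.5),0,None);r[r<12]=0
        o.append((r*np.arange(262,284)).sum()/r.sum())
    return o
Rt=R.from_rotvec(s["tool_rot"]).as_matrix();q=PR[2]-np.arctan2(Rt[1,2],Rt[0,2])
print("q %.3f"%q,"edge %.3f %.3f"%(np.mean(edge(i)),np.mean(edge(i)[1:-1])),"Tz %.3f"%s["torque"][2])
cv2.imwrite("pics/pad_%.2f.png"%s["time"],i)
E
python3 pad.py
python3 -m creep '[[-0.5,0,0,-0.1,0,0,8],[-0.5,0,0,-0.1,0,0,8],[-0.5,0,0,-0.1,0,0,8],[-0.5,0,0,-0.1,0,0,8]]'>/dev/null;python3 pad.py
```

```text
t 29.10 knob q 1.308 (mod pi 1.308) g press [-1.000e-04  9.030e-02  1.168e-01] F [-1.5 -1.   1.8] T [-0.    -0.057  0.149] w 0.137 j7 0.31 tilt [ 0.001  -0.0004]
q 1.308 edge 275.836 275.860 Tz 0.117
q 0.902 edge 275.690 275.683 Tz -0.199[ WARN:0@2.032] global loadsave.cpp:1063 imwrite_ Unsupported depth image for selected encoder is fallbacked to CV_8U.
[ WARN:0@2.143] global loadsave.cpp:1063 imwrite_ Unsupported depth image for selected encoder is fallbacked to CV_8U.
```

```bash
sed -i 's/cv2.imwrite/0 and cv2.imwrite/' pad.py
python3 -m creep '[[-0.5,0,0,-0.1,0,0,8]]'>/dev/null;python3 pad.py
for i in 1 2 3 4 5 6; do python3 -m creep '[[0.25,0,0,0.05,0,0,8]]'>/dev/null; python3 pad.py; done
```

```text
q 0.804 edge 275.607 275.615 Tz -0.162
q 0.865 edge 275.627 275.606 Tz 0.123
q 0.913 edge 275.687 275.679 Tz 0.127
q 0.962 edge 275.695 275.687 Tz 0.107
q 1.012 edge 275.732 275.732 Tz 0.147
q 1.061 edge 275.760 275.766 Tz 0.043
q 1.111 edge 275.769 275.777 Tz 0.063
```

```bash

for i in 1 2 3 4 5 6; do python3 -m creep '[[0.25,0,0,0.05,0,0,8]]'>/dev/null; python3 st.py|cut -c1-120; python3 pad.py; done
```

```text
t 30.75 knob q 1.159 (mod pi 1.159) g press [-0.0002  0.0903  0.1175] F [-1.7 -0.2  5.5] T [-0.065  0.248  0.117] w 0.13
q 1.161 edge 275.809 275.824 Tz 0.097
t 30.90 knob q 1.209 (mod pi 1.209) g press [-1.000e-04  9.030e-02  1.172e-01] F [-1.5 -0.9  4.4] T [-0.063  0.262  0.13
q 1.211 edge 275.811 275.827 Tz 0.072
t 31.05 knob q 1.258 (mod pi 1.258) g press [-1.00e-04  9.03e-02  1.17e-01] F [-1.2 -0.4  4.9] T [-0.107  0.231  0.136] 
q 1.261 edge 275.809 275.827 Tz 0.108
t 31.20 knob q 1.308 (mod pi 1.308) g press [-0.      0.0903  0.1167] F [-1.9 -0.8  5.9] T [-0.142  0.186  0.178] w 0.13
q 1.311 edge 275.835 275.859 Tz 0.162
t 31.35 knob q 1.358 (mod pi 1.358) g press [-0.      0.0903  0.1165] F [-1.2 -0.5  5.9] T [-0.143  0.179  0.124] w 0.13
q 1.361 edge 275.834 275.858 Tz 0.098
t 31.50 knob q 1.408 (mod pi 1.408) g press [0.     0.0903 0.1163] F [-1.1 -0.6  5.1] T [-0.07   0.219  0.229] w 0.137 j
q 1.411 edge 275.832 275.855 Tz 0.162
```

```bash

for i in 1 2 3 4; do python3 -m creep '[[0.25,0,0,0.048,0,0,8]]'>/dev/null; python3 st.py|cut -c1-150; done
python3 -m creep '[[0,0,0,0,0,0,36],[0,0,0,0,0,0,36],[-10,0,0,0,0,0,36],[-20,0,0,0,0,0,36],[-15,0,0,0,0,0,36]]'>/dev/null; python3 st.py;python3 - <<'E'
from h import *
go([0,-0.09,.161],.1555-1.119)
E
```

```text
t 31.65 knob q 1.456 (mod pi 1.456) g press [1.00e-04 9.03e-02 1.16e-01] F [-0.6 -0.8  5.1] T [-0.101  0.198  0.206] w 0.135 j7 0.17 tilt [ 0.0011 -0.
t 31.75 knob q 1.505 (mod pi 1.505) g press [1.000e-04 9.030e-02 1.158e-01] F [-1.1 -0.7  4.7] T [-0.066  0.157  0.221] w 0.135 j7 0.12 tilt [ 0.0011 
t 31.85 knob q 1.553 (mod pi 1.553) g press [1.000e-04 9.030e-02 1.155e-01] F [-1.4 -0.9  5.2] T [-0.148  0.13   0.243] w 0.14 j7 0.07 tilt [ 0.0012 -
t 31.95 knob q 1.601 (mod pi 1.601) g press [1.000e-04 9.030e-02 1.153e-01] F [-0.6 -1.2  5.6] T [-0.057  0.084  0.193] w 0.132 j7 0.03 tilt [ 0.0013 
t 32.45 knob q 1.600 (mod pi 1.600) g press [-1.00e-04  9.04e-02  1.61e-01] F [ 0.4 -0.5  0.3] T [-0.076 -0.092 -0.002] w 0.4 j7 0.04 tilt [0.0007 0.0001]
t 32.45 g [ 0.5574 -0.0154  0.161 ] press [-1.00e-04  9.04e-02  1.61e-01] q [ 0.321  0.201 -0.381  1.776  0.081  1.179  0.042] F [ 0.4 -0.5  0.3] T [-0.076 -0.092 -0.002] w 0.4
toolx [ 7.e-04  1.e-04 -1.e+00] y [0.992 0.126 0.001] z [ 0.126 -0.992  0.   ]
shift mm [ -0.    5.3 180.4]
turn x -0.481 turn x 2.661 level fix tool rotvec [-0.      0.     -0.0007]
```

```bash
python3 -m creep '[[0,1.3,45,0,0,0,36],[0,1.3,45,0,0,0,36],[0,1.3,45,0,0,0,36],[0,1.3,45,0,0,0,36],[0,0,0,-0.12,0,0,36]]'>/dev/null; python3 -m creep '[[0,0,0,-0.12,0,0,36],[0,0,0,-0.12,0,0,36],[0,0,0,-0.12,0,0,36],[0,0,0,0,0,0,36]]'>/dev/null;python3 - <<'E'
from h import *
go([0,-0.09,.1175],.1555-1.119)
E
```

```text
t 33.35 g [ 0.5851 -0.1935  0.1603] press [-0.0003 -0.0899  0.1603] q [ 0.553  0.319 -0.336  1.633  0.111  1.208  0.801] F [-0.2  0.9 -0.5] T [ 0.044 -0.14  -0.005] w 0.409
toolx [ 7.e-04 -0.e+00 -1.e+00] y [0.822 0.57  0.001] z [ 0.57  -0.822  0.   ]
shift mm [42.8  0.2  0.2]
turn x -0.001 turn x 3.141 level fix tool rotvec [ 0.      0.0004 -0.0005]
```

```bash
python3 -m creep '[[15,0,0,0,0,0,36],[15,0,0,0,0,0,36],[9,0,0,0,0,0,36],[3.5,0,0,0,0,0,36],[0,0,0,0,0,0,8]]'>/dev/null; python3 -m creep '[[0,0,0,0,0,0,8],[0,0,0,0,0,0,8],[0,0,0,0,0,0,8],[0,0,0,0,0,0,8]]'>/dev/null; python3 st.py
for i in 1 2 3 4 5 6 7 8 9; do python3 -m creep '[[0.25,0,0,0.05,0,0,8]]'>/dev/null; python3 st.py|cut -c1-150; done
```

```text
t 34.25 knob q 1.119 (mod pi 1.119) g press [ 0.0003 -0.0896  0.1178] F [1.3 0.1 0.1] T [-0.017 -0.275  0.233] w 0.131 j7 0.79 tilt [ 0.0017 -0.0004]
t 34.35 knob q 1.170 (mod pi 1.170) g press [ 0.0003 -0.0897  0.1176] F [2.  0.1 0.6] T [ 0.044 -0.297  0.19 ] w 0.132 j7 0.74 tilt [ 0.0017 -0.0005]
t 34.45 knob q 1.221 (mod pi 1.221) g press [ 0.0003 -0.0897  0.1173] F [ 1.3 -0.4  0.7] T [ 0.104 -0.325  0.235] w 0.132 j7 0.69 tilt [ 0.0018 -0.000
t 34.55 knob q 1.271 (mod pi 1.271) g press [ 0.0003 -0.0898  0.1171] F [ 1.6 -0.4  0.9] T [ 0.087 -0.353  0.271] w 0.136 j7 0.64 tilt [ 0.0018 -0.000
t 34.65 knob q 1.322 (mod pi 1.322) g press [ 0.0003 -0.0898  0.1169] F [2.  0.  0.2] T [ 0.072 -0.422  0.223] w 0.13 j7 0.6 tilt [ 0.0019 -0.0006]
t 34.75 knob q 1.371 (mod pi 1.371) g press [ 0.0004 -0.0899  0.1166] F [ 1.5 -0.5 -0.3] T [ 0.092 -0.398  0.24 ] w 0.136 j7 0.55 tilt [ 0.002  -0.000
t 34.85 knob q 1.422 (mod pi 1.422) g press [ 0.0004 -0.0899  0.1164] F [ 1.4 -1.   0.8] T [ 0.115 -0.408  0.359] w 0.136 j7 0.5 tilt [ 0.0021 -0.0007
t 34.95 knob q 1.472 (mod pi 1.472) g press [ 0.0004 -0.09    0.1162] F [ 1.9 -0.3  1.2] T [ 0.049 -0.411  0.326] w 0.131 j7 0.45 tilt [ 0.0022 -0.000
t 35.05 knob q 1.522 (mod pi 1.522) g press [ 0.0004 -0.09    0.1159] F [ 1.  -1.1  0.8] T [ 0.128 -0.419  0.259] w 0.133 j7 0.4 tilt [ 0.0023 -0.0007
t 35.15 knob q 1.572 (mod pi 1.572) g press [ 0.0004 -0.0901  0.1157] F [ 2.1 -0.6  0.5] T [ 0.161 -0.548  0.34 ] w 0.133 j7 0.36 tilt [ 0.0024 -0.000
```

```bash
python3 -m creep '[[0.15,0,0,0.03,0,0,8]]'>/dev/null; python3 st.py
python3 -m creep '[[0,0,0,0,0,0,36],[0,0,0,0,0,0,36],[-10,0,0,0,0,0,36],[-20,0,0,0,0,0,36],[-15,0,0,0,0,0,36]]'>/dev/null; python3 st.py;python3 - <<'E'
from h import *
go([-.25,-0.22,.25])
E
```

```text
t 35.25 knob q 1.601 (mod pi 1.601) g press [ 0.0004 -0.0901  0.1155] F [ 2.8 -1.2  0.9] T [ 0.133 -0.583  0.375] w 0.138 j7 0.33 tilt [ 0.0023 -0.0008]
t 35.75 knob q 1.600 (mod pi 1.600) g press [-0.0004 -0.0898  0.1613] F [ 0.6  0.2 -0.3] T [-0.015 -0.123 -0.029] w 0.399 j7 0.34 tilt [ 0.0005 -0.0002]
t 35.75 g [ 0.585  -0.1934  0.1613] press [-0.0004 -0.0898  0.1613] q [ 0.492  0.311 -0.261  1.634  0.085  1.207  0.339] F [ 0.6  0.2 -0.3] T [-0.015 -0.123 -0.029] w 0.399
toolx [ 5.e-04 -2.e-04 -1.e+00] y [0.992 0.126 0.   ] z [ 0.126 -0.992  0.   ]
shift mm [ -88.8 -245.6  137.5]
```

```bash
python3 -m creep '[[-45,0,0,0,0,0,36],[-40,0,0,0,0,0,36],[0,-40,25,0,0,0,36],[0,-40,25,0,0,0,36],[0,-40,25,0,0,0,36]]'; python3 -m creep '[[0,-40,25,0,0,0,36],[0,-40,25,0,0,0,36],[0,0,0,0,0,0,36]]'>/dev/null
python3 look.py f top 280 180 410 280;python3 look.py fs side 280 190 460 325;python3 look.py ft top 0 0 640 480
```

```text
time: 36.25
position: [0.474, -0.2835, 0.4101]
tool_rot: [1.115, 1.265, -1.115]
ft_force: [0.1, 0.3, 0.0]
grip_width: 0.415
scale 6.0
scale 4.444444444444445
scale 1.25
```

View pics/f.png

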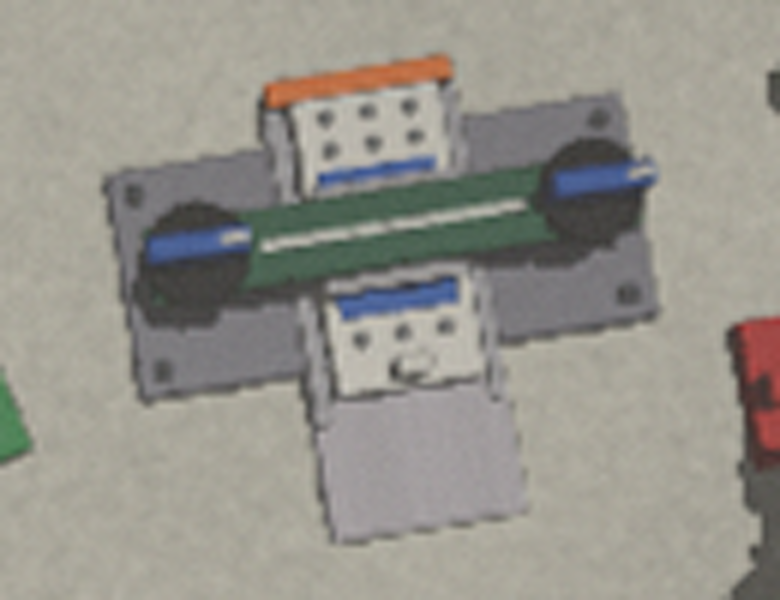

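View pics/fs.png

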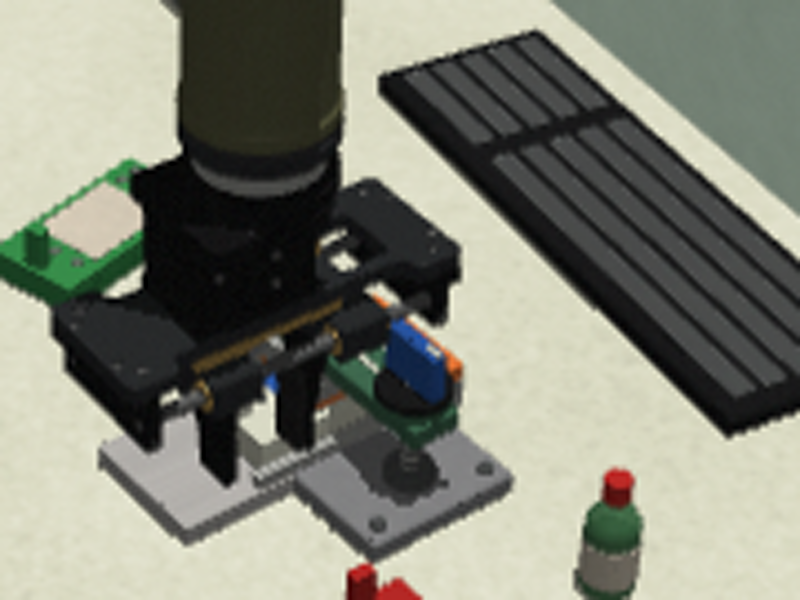

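View pics/ft.png

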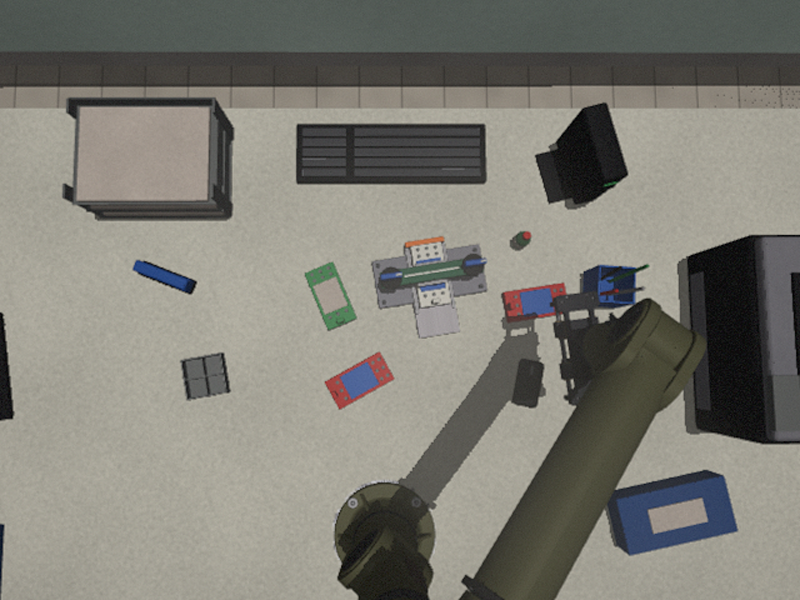

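Top view: both knob plates are parallel at (200,243) and (600,177), the cassette is against the stop at (365,100), and the bystanders look unchanged with the gripper clear. A quick difference check, then hand in.

```bash
python3 - <<'E'
from h import *
a=cv2.imread("pics/top0.png").astype(int);b=cv2.imread("pics/raw_ft.png").astype(int)
for n,(x,y,w) in dict(spare=(264,237,26),drops=(417,191,12),stapler=(132,221,30),clip=(165,300,24),mouse=(423,307,14),cass_red=(428,242,20)).items():
    d=np.abs(a-b)[y-w:y+w,x-w:x+w].max(2);print(n,(d>60).sum())
from bench import ctrl
s=monitor.get_state();print(s["time"],s["ft_force"])
print(ctrl.close_job())
E
```

```text
spare 0
drops 0
stapler 0
clip 0
mouse 58
cass_red 217
36.7 [1.32394093 0.03963228 0.40606077]
the job is handed in; nothing more can be done
None
```

The cassette is home against the orange stop, and the pad bears on it with about 40 N by my estimate. I handed the job in at 36.7 s.

**What I did:** I pushed the cassette by its tab until the push force rose to about 9 N. I then wound the two knobs alternately, keeping them within about 0.55 rad of each other, so the bar leaned less than 1°.

**Overshoot:** I first wound too far, to a mean of 1.86 rad and an estimated 55–68 N. I backed both knobs off, found where the pad touches from pictures and knob torque (mean 1.16–1.25 rad), and rewound both to 1.60 rad.

**Last checks:**
- **Level:** both knobs read 1.600 rad and their plates look parallel from above, so the bar should be level to well under 1 mm.
- **Cassette:** the top view shows it against the stop.
- **Load:** the right knob read about 0.31–0.37 N m at the end, in line with 40 N. The left read about 0.2 N m, but before the right knob was brought up to match.
- **Load uncertainty:** the torque readings alone put contact nearer 1.3 rad and the pictures nearer 1.16. That makes the load roughly 30–45 N.
- **Other things on the desk:** the spare cassette, bottle, stapler and clip tray show no pixel change. The mouse and the nearby red cassette do show changes. I put these down to the arm and its shadow, because they look to be in the same place and I never went near them. I checked the pen cup by eye only.

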